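# Slide the lying tin home along the display wall and swing the keeper arm shut

## Task

The big yellow and red dog-food tin lies on its side in the white display tray. Without lifting it off the tray or letting it roll out of the open side, push it along the red back wall until it lies snug against both that wall and the blue end stop; then swing the orange keeper arm in beside it until the arm is parallel with the red wall, right above the yellow stripe. Leave the bowl and the small green tin where they are.

Things in the scene. Friction and masses are not known exactly. Their poses are not given: they have to be found in the camera images.
- tray: White display tray, fixed, its place and yaw vary: floor plate 150 mm (x) by 420 mm (y), 12 mm thick; origin at the centre of its underside, z up. Its +x side carries the red wall, its -y end the blue stop; the -x side and the +y end are open. A yellow stripe 12 mm wide is painted at x = -44 mm, parallel with the wall.
- wall (a point): Point on the inner face of the red back wall, at (60, 0, 37) mm in the tray's frame. The wall runs along the tray's y over its whole length, is 10 mm thick and its top is 62 mm above the table.
- stop (a point): Point on the inner face of the blue end stop, at (17, -170, 47) mm in the tray's frame. The stop is 12 mm thick, spans tray x from -38 to +60 mm, and its top is 82 mm above the table.
- tin: The closed dog-food tin, loose, lying on its side on the tray floor: 86 mm in diameter, 110 mm long, about 0.5 kg, yellow with a red band and bare steel ends. Origin at its centre (43 mm above the tray floor); its own x is the axis of the cylinder, roughly along the tray's y. It starts a little off the wall and up to 0.22 m short of the end stop, and rolls freely at a touch.
- home (a point): Point fixed to the tray at (17, -115, 55) mm in its frame: the tin's centre when it lies against both wall and end stop.
- keeper (a joint): Angle of the orange keeper arm about its upright hinge, rad: 0 = parallel with the red wall, above the yellow stripe, pointing to the tray's +y; positive = swung out to the open side (counter-clockwise from above); range -0.4 to 1.2. Stiff: stays where left; about 1.5 N at 100 mm from the hinge moves it. It has no stop at 0. At 0 it is 12 mm clear of the homed tin.
- keeper_hinge (a point): Point on the hinge axis of the keeper arm, 56 mm above the table, at (-44, -185) mm in the tray's frame. The arm is a straight bar 12 mm thick that starts here and is 155 mm long; it spans heights 31 to 81 mm above the table.
- keeper_tip (a point): Centre of the free end of the keeper arm, 155 mm from the hinge, 56 mm above the table.
- bowl: Steel pet bowl, 150 mm across, 55 mm high, origin under its centre; leave it alone.
- cat_tin: Small tin with a green label standing upright, 84 mm across, 60 mm high, origin under its centre; leave it alone.
Mind the look-alikes: they are no part of the job. What is shaped like the tin but black or purple is not meant.

How it is judged:
By the outcome, as a careful person would: the job done as asked, in the order asked, and still so for the second after the job is handed in, with the robot touching nothing.
It also fails if it takes over 70 s, if anything falls off the work surface, if the arm or the gripper's body presses on something with over 40 N, if the wrist force passes 120 N, or if a joint passes its speed limit or range.

## Robot

A 7-joint arm with a two-finger parallel gripper is mounted at the origin on the work surface. World frame = base frame: x ahead of the robot, y to its left, z up, the work surface at z = 0. Lengths are in m, angles in degrees, forces in N, time in s.
With the tool pointing down it reaches from about 0.425 to 0.875 m from the base axis. Payload 4.7 kg.
Tool frame: the origin (TCP) lies between the finger pads; the fingertips stand 14 mm ahead of it and the grasp point (between the pads) lies 5 mm behind it (env.tip_reach is the distance from the TCP to the fingertips, in m); z points along the fingers, y is the direction in which the jaws open and shut (so a half turn about z gives the same grasp; the last joint's range is limited). The gripper opens to 87 mm and grips with 3 to 60 N. Pads are 19 mm wide; open, the fingers measure 117 mm over their backs; the gripper's body (75 mm by 190 mm) begins 51 mm behind the grasp point.
Start: joints at [75.407, 18.392, -4.016, 83.108, 1.295, 78.541, -3.26], TCP at [0.173, -0.627, 0.237] pointing down, gripper open.
Joint ranges: [-163.93, 163.93], [-17.29, 119.83], [-79.2, 71.16], [3.27, 140.29], [-89.18, 269.18], [5.43, 117.66], [-154.24, 154.24]. Speed limits (degrees/s): [147.25, 147.25, 180, 180, 180, 180, 180].

## Interface

Orientations are given as [roll, pitch, yaw] about the fixed x, y, z axes, in that order (R = Rz(yaw) Ry(pitch) Rx(roll)).
In Python, from cell import env gives the robot as it stands. The module is installed in compiled form; this text tells all that it offers.
- The arm moves only by the shell command python3 -m pendant 'ROWS' [FORCE]. ROWS is JSON, a list of rows, each an object of numbers: "rx", "ry", "rz": the turn, a rotation vector about the tool's x, y, z in degrees; "tx", "ty", "tz": the shift along the tool's x, y, z in mm; "jaw": the finger opening in mm, from 0 to 87. In form: [{"rx": .., "ry": .., "rz": .., "tx": .., "ty": .., "tz": .., "jaw": ..}, ...]. A call has 1 to 20 rows; each row shifts and turns the commanded pose from where the row before left it, along the tool's axes as they then stand; what a row does not reach is not made up. A row lasts 1/12 s, in which the tool goes at most 41.7 mm and 7.16 degrees, less where a joint would pass 70% of its speed; a pose out of reach is approached as far as the arm can. A call with a gripper value outside its range is refused whole. The fingers move at their own pace and stop on an object; FORCE is the grip in N (left out, the last holds). Time passes only in rows, so rows that do not move let the fingers close. It gives the time, the measured TCP pose, the force and the opening at its end, in the units of the state.
- env.get_obs(): the state, without advancing time (a new reading comes with each control period).
- env.read_camera(name): name is "scene" or "top"; returns a dict with "img" (400x640x3 uint8, red, green, blue), "range_z" (400x640 float32, m along the optical axis (not along the pixel's ray), 0 where there is no reading), "vertical_fov" (degrees; the focal length in pixels is half the picture's height over the tangent of half this angle, whatever the lens; pixels are square), "cx", "cy" (the principal point, pixels), "world_to_cam" (4x4, takes a point from world to camera coordinates). Camera axes: x right, y up, looking along -z (the intrinsics and any distortion apply to the point x, -y, -z); pixel columns grow to the right and rows downward; lengths in m; the calibration is good to about 2 mm. A picture is of the moment at which its call begins.
- env.sign_off(): hands the job in, once; it reports no verdict.
The state is a dict: "time_s": time; "qpos": joint angles; "joint_velocities": joint speeds; "effort": joint torques, N m; "tool_pos": TCP position; "tool_rot": TCP orientation; "force": force on the tool from outside, world axes, zero at the start; "wrist_torque": the same for the moment, N m; "grip_width": finger opening in m.
Only numpy, scipy, OpenCV 4.12 (cv2) and the standard library are available. Lean on these libraries where they do the work, as an engineer would, in place of code of your own. Each camera call takes 0.05 s, during which the arm holds its last target.

## Working session

There is one attempt and no reset: what is moved stays moved. The work goes in short steps, Python scripts to look and compute and a shell command to move; the robot and the scene stay as the last step left them, time stands still between calls to the robot, and variables do not carry over. Pictures are saved under pics/ and viewed, and the job is handed in when it is done.

```bash
mkdir -p pics
python3 - <<'E'
from cell import env
import cv2,numpy as np
o=env.get_obs()
for k in o: print(k,np.round(o[k],4).tolist())
print(env.tip_reach)
for n in("scene","top"):
    c=env.read_camera(n)
    cv2.imwrite(f"pics/{n}0.png",c["img"][:,:,::-1])
    print(n,c["vertical_fov"],c["cx"],c["cy"],[k for k in c]);print(np.round(c["world_to_cam"],4).tolist())
    np.savez(f"{n}0.npz",**{k:v for k,v in c.items() if v is not None})
E
```

```text
time_s 0.0
qpos [75.4062, 18.4388, -4.0167, 83.1766, 1.2948, 78.5403, -3.2585]
joint_velocities [-0.0008, -0.0897, 0.0555, -0.0029, 0.0262, 0.0604, 0.1029]
effort [0.0013, -49.1285, -0.4029, -31.2528, -0.0636, 0.0437, 0.0002]
tool_pos [0.1725, -0.6261, 0.2354]
tool_rot [-179.8896, 0.0052, 15.4062]
force [0.5513, -0.4467, -0.5409]
wrist_torque [-0.0133, 0.028, -0.0066]
grip_width 0.0871
0.014
scene 44.26023437568904 328.32208852522973 209.99155858617803 ['img', 'range_z', 'vertical_fov', 'cx', 'cy', 'world_to_cam']
[[0.1146, 0.9934, 0.0016, -0.081], [-0.828, 0.0947, 0.5526, 0.3709], [0.5488, -0.0646, 0.8334, -1.9289], [0.0, 0.0, 0.0, 1.0]]
top 54.34177803732978 318.62956957690335 201.78800514444535 ['img', 'range_z', 'vertical_fov', 'cx', 'cy', 'world_to_cam']
[[-0.0069, -1.0, 0.0007, 0.0305], [0.9888, -0.0067, 0.1492, -0.4932], [-0.1492, 0.0017, 0.9888, -1.306], [0.0, 0.0, 0.0, 1.0]]
```

View pics/scene0.png

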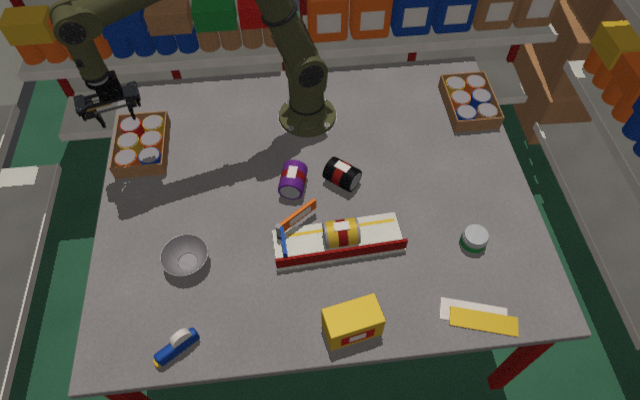

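View pics/top0.png

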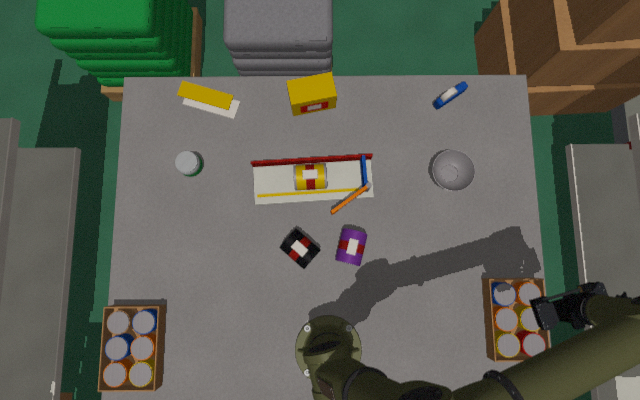

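Both views: the wanted tin (yellow with a red band, steel ends) is at top (311,177) / scene (342,233), inside the white tray. Look-alikes:
- purple tin, top (351,245)
- black tin, top (300,247)
- yellow box, top (312,94)
- green cat tin, top (188,163)

I choose the yellow one in the tray and will check it in a crop.

```bash
cat > h.py <<'E'
import numpy as np,cv2
def K(c):
    f=200/np.tan(np.radians(float(c["vertical_fov"]))/2); return f,float(c["cx"]),float(c["cy"])
def ray(c,u,v):
    f,cx,cy=K(c); W=np.array(c["world_to_cam"]);R=W[:3,:3];t=W[:3,3]
    u=np.atleast_1d(u);v=np.atleast_1d(v)
    d=np.stack([(u-cx)/f,-(v-cy)/f,-np.ones(len(u))],1)
    return -R.T@t, d@R
def onz(c,u,v,z):
    o,d=ray(c,u,v); return o+d*((z-o[2])/d[:,2])[:,None]
def cloud(c):
    v,u=np.mgrid[:400,:640]; o,d=ray(c,u.ravel(),v.ravel())
    return (o+d*c["range_z"].reshape(-1,1)).reshape(400,640,3)
def proj(c,p):
    f,cx,cy=K(c);W=np.array(c["world_to_cam"]);q=np.atleast_2d(p)@W[:3,:3].T+W[:3,3]
    return np.stack([cx+f*q[:,0]/-q[:,2],cy-f*q[:,1]/-q[:,2]],1)
E
python3 - <<'E'
from h import *
c=dict(np.load("top0.npz"));s=dict(np.load("scene0.npz"))
a=cv2.resize(c["img"][140:225,240:390],(750,425),interpolation=cv2.INTER_CUBIC)
cv2.imwrite("pics/topcrop0.png",a[:,:,::-1])
a=cv2.resize(s["img"][185:275,260:420],(800,450),interpolation=cv2.INTER_CUBIC)
cv2.imwrite("pics/scenecrop0.png",a[:,:,::-1])
for n,c in(("top",c),("scene",s)):
    P=cloud(c);hsv=cv2.cvtColor(c["img"],cv2.COLOR_RGB2HSV);H,S,V=hsv[...,0].astype(int),hsv[...,1],hsv[...,2]
    # table check
    roi=(np.abs(P[...,0]-.5)<.25)&(np.abs(P[...,1])<.3)&(c["range_z"]>0)
    tab=roi&(S<40)&(np.abs(P[...,2])<.008);print(n,"table z",np.median(P[tab][:,2]))
    for nm,m in dict(red=((H<6)|(H>174))&(S>150),blue=(H>100)&(H<125)&(S>150),orange=(H>8)&(H<17)&(S>150),yellow=(H>20)&(H<32)&(S>120),white=(S<30)&(V>170)).items():
        m=m&roi&(P[...,2]>-.01)&(P[...,2]<.2)
        k,l,st,ce=cv2.connectedComponentsWithStats(m.astype(np.uint8))
        for i in range(1,k):
            if st[i,4]>25:
                q=P[l==i];print(nm,st[i].tolist(),np.round(np.median(q,0),3),"z",np.round(np.percentile(q[:,2],[5,95]),3),"x",np.round(np.percentile(q[:,0],[2,98]),3),"y",np.round(np.percentile(q[:,1],[2,98]),3))
E
```

```text
top table z 0.001539600801057861
red [251, 154, 112, 13, 573] [0.638 0.067 0.057] z [0.023 0.067] x [0.626 0.652] y [-0.113  0.251]
red [364, 154, 8, 5, 31] [ 0.65  -0.146  0.06 ] z [0.029 0.067] x [0.648 0.656] y [-0.156 -0.132]
red [306, 165, 8, 5, 34] [0.604 0.059 0.091] z [0.084 0.098] x [0.596 0.613] y [0.045 0.069]
red [307, 179, 8, 10, 73] [0.547 0.053 0.087] z [0.066 0.097] x [0.536 0.561] y [0.042 0.066]
red [300, 237, 11, 10, 72] [0.357 0.073 0.076] z [0.062 0.086] x [0.341 0.371] y [0.057 0.088]
red [338, 240, 10, 9, 69] [ 0.346 -0.052  0.076] z [0.057 0.086] x [0.333 0.359] y [-0.065 -0.038]
red [357, 245, 7, 9, 48] [ 0.33  -0.108  0.077] z [0.062 0.085] x [0.32  0.343] y [-0.119 -0.097]
red [289, 250, 11, 11, 71] [0.312 0.11  0.077] z [0.062 0.085] x [0.297 0.328] y [0.096 0.126]
blue [361, 156, 6, 30, 125] [ 0.595 -0.124  0.082] z [0.054 0.087] x [0.55  0.641] y [-0.132 -0.119]
orange [331, 185, 36, 29, 171] [ 0.495 -0.074  0.082] z [0.058 0.086] x [0.453 0.536] y [-0.131 -0.016]
yellow [296, 165, 10, 25, 200] [0.563 0.089 0.093] z [0.067 0.101] x [0.534 0.613] y [0.072
[... 1940 characters left out ...]
hite [335, 161, 15, 11, 90] [0.336 0.089 0.088] z [0.084 0.092] x [0.315 0.357] y [0.067 0.111]
white [287, 166, 11, 12, 97] [ 0.339 -0.082  0.087] z [0.083 0.092] x [0.315 0.361] y [-0.097 -0.066]
white [357, 212, 46, 33, 903] [0.558 0.187 0.013] z [0.007 0.018] x [0.497 0.599] y [0.123 0.251]
white [298, 223, 24, 9, 112] [ 0.52  -0.036  0.012] z [0.008 0.019] x [0.505 0.53 ] y [-0.076 -0.003]
white [333, 222, 17, 9, 111] [0.58  0.054 0.1  ] z [0.095 0.105] x [0.565 0.593] y [0.032 0.077]
white [272, 230, 11, 28, 144] [ 0.584 -0.155  0.013] z [0.007 0.019] x [0.519 0.618] y [-0.164 -0.138]
white [286, 233, 38, 23, 641] [ 0.583 -0.063  0.013] z [0.008 0.018] x [0.549 0.614] y [-0.119 -0.007]
```

View pics/topcrop0.png

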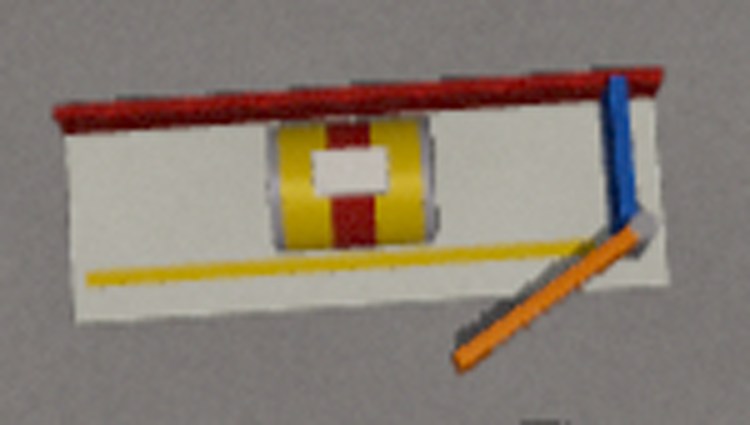

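View pics/scenecrop0.png

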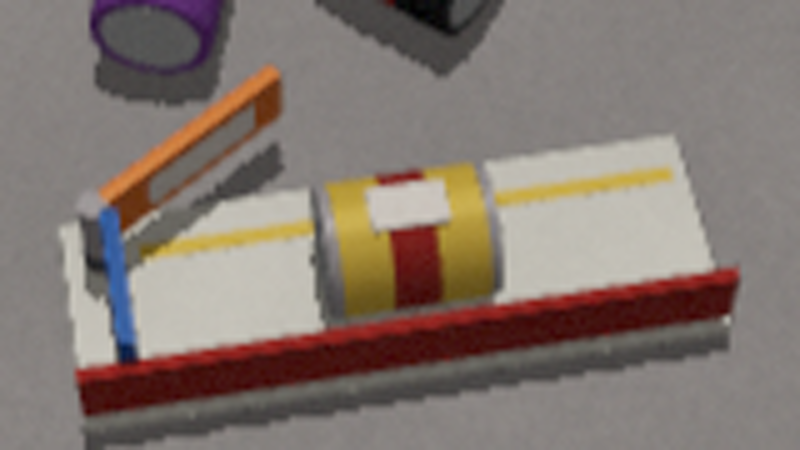

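The crop confirms it: yellow tin with a red band in the tray, beside the red wall. The keeper is swung out at about 0.5 rad. Next I fit the tray frame.

```bash
cat > fit.py <<'E'
from h import *
def masks(c):
    hsv=cv2.cvtColor(c["img"],cv2.COLOR_RGB2HSV);H,S,V=hsv[...,0].astype(int),hsv[...,1],hsv[...,2]
    return dict(red=((H<6)|(H>174))&(S>150),blue=(H>100)&(H<125)&(S>150),orange=(H>8)&(H<17)&(S>130),yellow=(H>20)&(H<32)&(S>120),white=(S<30)&(V>170))
def big(P,m,zl,zh,box=(.4,.75,-.25,.35)):
    return m&(P[...,2]>zl)&(P[...,2]<zh)&(P[...,0]>box[0])&(P[...,0]<box[1])&(P[...,1]>box[2])&(P[...,1]<box[3])
def line(xy):
    vx,vy,x,y=cv2.fitLine(xy.astype(np.float32),cv2.DIST_HUBER,0,1e-3,1e-3).ravel(); return np.array([x,y]),np.array([vx,vy])
def keeper(c,z=.081):
    P=cloud(c);m=masks(c)
    q=big(P,m["orange"],.074,.095);v,u=np.nonzero(q);w=onz(c,u,v,z)[:,:2];p,d=line(w)
    return w,p,d
def tin(c,yaw,org):
    P=cloud(c);m=masks(c)
    hsv=cv2.cvtColor(c["img"],cv2.COLOR_RGB2HSV)
    ex=np.array([np.cos(yaw),np.sin(yaw)]);ey=np.array([-ex[1],ex[0]])
    w=P[...,:2]-org;tx=w@ex;ty=w@ey;z=P[...,2]
    k=(tx>-.036)&(tx<.056)&(ty>-.163)&(ty<.205)&(z>.045)&(z<.12)&~m["orange"]&~m["blue"]
    k=cv2.morphologyEx(k.astype(np.uint8),cv2.MORPH_OPEN,np.ones((3,3)))
    _,l,st,_=cv2.connectedComponentsWithStats(k);i=1+np.argmax(st[1:,4]);k=l==i
    return tx[k],ty[k],z[k],k
E
cat > m1.py <<'E'
from fit import *
import sys
for n in("top","scene"):
    c=dict(np.load(n+"0.npz"));P=cloud(c);m=masks(c)
    q=big(P,m["yellow"],.0,.03);v,u=np.nonzero(q);w=onz(c,u,v,.012)[:,:2];p,d=line(w);d*=np.sign(d[1])
    yaw=np.arctan2(-d[0],d[1]);ex=np.array([np.cos(yaw),np.sin(yaw)]);ey=np.array([-ex[1],ex[0]])
    print(n,"stripe yaw",np.degrees(yaw))
    q=big(P,m["red"],.05,.075,(.6,.7,-.3,.35));v,u=np.nonzero(q);w=onz(c,u,v,.062)[:,:2];pw,dw=line(w);dw*=np.sign(dw[1])
    print(" wall yaw",np.degrees(np.arctan2(-dw[0],dw[1])), "wall tx pct",np.percentile((w-p)@ex-.044,[5,50,95]), "ends",np.percentile((w)@ey,[.5,99.5]))
    q=big(P,m["blue"],.074,.095);v,u=np.nonzero(q);w=onz(c,u,v,.082)[:,:2];print(" stop top ty pct",np.percentile(w@ey,[5,50,95]), "tx ",np.percentile((w-p)@ex-.044,[2,98]))
    sy=np.median(w@ey)+.176
    org=ex*(p@ex+.044)+ey*sy;print(" org",org, "wall ends say", )
    k,kp,kd=keeper(c);kd*=np.sign(kd[1]); print(" keeper",np.degrees(np.arctan2(-kd[0],kd[1])-yaw))
    tx,ty,z,kk=tin(c,yaw,org); print(" tin top z",np.percentile(z,98)," ty",np.percentile(ty,[1,50,99])," tx",np.percentile(tx,[1,99]))
    top=z>np.percentile(z,98)-.006
    # circle fit on cross section tx,z at ty ends
    from scipy.optimize import least_squares
    def res(a): 
        return np.hypot(tx-(a[0]+a[2]*(ty-np.median(ty))),z-a[1])-.043
    r=least_squares(res,[.01,.055,0],loss='huber',f_scale=.003);print(" tin axis x,z,slope",r.x)
E
python3 m1.py
```

```text
top stripe yaw 3.4003456
 wall yaw 3.4763043 wall tx pct [0.0581063  0.06325845 0.06825141] ends [-0.19242115  0.21809946]
 stop top ty pct [-0.1663496  -0.16125029 -0.15588942] tx  [-0.03503268  0.0552597 ]
 org [0.57675353 0.04904469] wall ends say
 keeper 30.594423
 tin top z 0.10445812918361348  ty [-0.04623534  0.00703278  0.06189569]  tx [-0.03516909  0.04093447]
 tin axis x,z,slope [0.00253512 0.05741336 0.00405769]
scene stripe yaw 3.4475217
 wall yaw 3.5376387 wall tx pct [0.04489872 0.06817744 0.0746589 ] ends [-0.19461906  0.21435831]
 stop top ty pct [-0.16925004 -0.16572431 -0.16226118] tx  [-0.03206276  0.06082007]
 org [0.57697439 0.04505317] wall ends say
 keeper 30.46343
 tin top z 0.10333586806967536  ty [-0.04521419  0.00667264  0.06349113]  tx [-0.03152216  0.04539552]
 tin axis x,z,slope [ 0.0005264   0.05618272 -0.0022629 ]
```

```bash
python3 -m pendant '[{"tx":24,"ty":-14.5,"jaw":80},{"tx":24,"ty":-14.5,"jaw":80},{"tx":24,"ty":-14.5,"jaw":80},{"tx":24,"ty":-14.5,"jaw":80},{"tx":24,"ty":-14.5,"jaw":80},{"tx":24,"ty":-14.5,"jaw":80},{"tx":24,"ty":-14.5,"jaw":80},{"tx":24,"ty":-14.5,"jaw":80},{"tx":24,"ty":-14.5,"jaw":80},{"tx":24,"ty":-14.5,"jaw":80},{"tx":24,"ty":-14.5,"jaw":80},{"tx":24,"ty":-14.5,"jaw":80},{"tx":24,"ty":-14.5,"jaw":80},{"tx":24,"ty":-14.5,"jaw":80},{"tx":24,"ty":-14.5,"jaw":80},{"tx":24,"ty":-14.5,"jaw":80}]'
python3 -m pendant '[{"tx":10.4,"ty":-22.7,"jaw":80},{"tx":10.4,"ty":-22.7,"jaw":80},{"tx":10.4,"ty":-22.7,"jaw":80},{"tx":10.4,"ty":-22.7,"jaw":80},{"tx":10.4,"ty":-22.7,"jaw":80},{"tx":10.4,"ty":-22.7,"jaw":80},{"tx":10.4,"ty":-22.7,"jaw":80},{"tx":10.4,"ty":-22.7,"jaw":80},{"tx":10.4,"ty":-22.7,"jaw":80},{"tx":10.4,"ty":-22.7,"jaw":80},{"tx":10.4,"ty":-22.7,"jaw":80},{"tx":10.4,"ty":-22.7,"jaw":80},{"tx":10.4,"ty":-22.7,"jaw":80},{"tx":10.4,"ty":-22.7,"jaw":80},{"tx":10.4,"ty":-22.7,"jaw":80},{"tx":10.4,"ty":-22.7,"jaw":80}]'
python3 -m pendant '[{"rz":-7,"jaw":80},{"rz":-7,"jaw":80},{"rz":-7,"jaw":80},{"rz":-7,"jaw":80},{"rz":-7,"jaw":80},{"rz":-7,"jaw":80},{"rz":-7,"jaw":80},{"rz":-7,"jaw":80},{"rz":-7,"jaw":80},{"rz":-7,"jaw":80},{"rz":-7,"jaw":80},{"rz":-7,"jaw":80},{"rz":-7,"jaw":80},{"rz":-7,"jaw":80},{"rz":-7,"jaw":80},{"rz":-7,"jaw":80},{"rz":-7,"jaw":80},{"rz":-4,"jaw":80},{"jaw":80}]'
```

```text
invalid input at $[0]: expected keys rx, ry, rz, tx, ty, tz, jaw
invalid input at $[0]: expected keys rx, ry, rz, tx, ty, tz, jaw
invalid input at $[0]: expected keys rx, ry, rz, tx, ty, tz, jaw
```

```bash
python3 -m pendant '[{"rx":0,"ry":0,"rz":0,"tx":16,"ty":-10,"tz":0,"jaw":80},{"rx":0,"ry":0,"rz":0,"tx":32,"ty":-19.4,"tz":0,"jaw":80},{"rx":0,"ry":0,"rz":0,"tx":32,"ty":-19.4,"tz":0,"jaw":80},{"rx":0,"ry":0,"rz":0,"tx":32,"ty":-19.4,"tz":0,"jaw":80},{"rx":0,"ry":0,"rz":0,"tx":32,"ty":-19.4,"tz":0,"jaw":80},{"rx":0,"ry":0,"rz":0,"tx":32,"ty":-19.4,"tz":0,"jaw":80},{"rx":0,"ry":0,"rz":0,"tx":32,"ty":-19.4,"tz":0,"jaw":80},{"rx":0,"ry":0,"rz":0,"tx":32,"ty":-19.4,"tz":0,"jaw":80},{"rx":0,"ry":0,"rz":0,"tx":32,"ty":-19.4,"tz":0,"jaw":80},{"rx":0,"ry":0,"rz":0,"tx":32,"ty":-19.4,"tz":0,"jaw":80},{"rx":0,"ry":0,"rz":0,"tx":32,"ty":-19.4,"tz":0,"jaw":80},{"rx":0,"ry":0,"rz":0,"tx":32,"ty":-19.4,"tz":0,"jaw":80},{"rx":0,"ry":0,"rz":0,"tx":16,"ty":-10,"tz":0,"jaw":80}]'
python3 -m pendant '[{"rx":0,"ry":0,"rz":-7,"tx":0,"ty":0,"tz":0,"jaw":80},{"rx":0,"ry":0,"rz":-7,"tx":0,"ty":0,"tz":0,"jaw":80},{"rx":0,"ry":0,"rz":-7,"tx":0,"ty":0,"tz":0,"jaw":80},{"rx":0,"ry":0,"rz":-7,"tx":0,"ty":0,"tz":0,"jaw":80},{"rx":0,"ry":0,"rz":-7,"tx":0,"ty":0,"tz":0,"jaw":80},{"rx":0,"ry":0,"rz":-7,"tx":0,"ty":0,"tz":0,"jaw":80},{"rx":0,"ry":0,"rz":-7,"tx":0,"ty":0,"tz":0,"jaw":80},{"rx":0,"ry":0,"rz":-7,"tx":0,"ty":0,"tz":0,"jaw":80},{"rx":0,"ry":0,"rz":-7,"tx":0,"ty":0,"tz":0,"jaw":80},{"rx":0,"ry":0,"rz":-7,"tx":0,"ty":0,"tz":0,"jaw":80},{"rx":0,"ry":0,"rz":-7,"tx":0,"ty":0,"tz":0,"jaw":80},{"rx":0,"ry":0,"rz":-7,"tx":0,"ty":0,"tz":0,"jaw":80},{"rx":0,"ry":0,"rz":-7,"tx":0,"ty":0,"tz":0,"jaw":80},{"rx":0,"ry":0,"rz":-7,"tx":0,"ty":0,"tz":0,"jaw":80},{"rx":0,"ry":0,"rz":-7,"tx":0,"ty":0,"tz":0,"jaw":80},{"rx":0,"ry":0,"rz":-7,"tx":0,"ty":0,"tz":0,"jaw":80},{"rx":0,"ry":0,"rz":-7,"tx":0,"ty":0,"tz":0,"jaw":80},{"rx":0,"ry":0,"rz":-4,"tx":0,"ty":0,"tz":0,"jaw":80}]'
```

```text
time_s: 1.18
tool_pos: [0.4841, -0.2944, 0.2364]
tool_rot: [-179.9, -0.1, 15.8]
force: [1.0, 0.9, -0.8]
grip_width: 0.0799
time_s: 2.68
tool_pos: [0.4805, -0.2996, 0.236]
tool_rot: [-180.0, -0.1, 138.7]
force: [-0.3, 0.5, 0.6]
grip_width: 0.08
```

```bash
python3 -m pendant '[{"rx":0,"ry":0,"rz":0,"tx":10,"ty":15.5,"tz":0,"jaw":80},{"rx":0,"ry":0,"rz":0,"tx":19.4,"ty":30.7,"tz":0,"jaw":80},{"rx":0,"ry":0,"rz":0,"tx":19.4,"ty":30.7,"tz":0,"jaw":80},{"rx":0,"ry":0,"rz":0,"tx":19.4,"ty":30.7,"tz":0,"jaw":80},{"rx":0,"ry":0,"rz":0,"tx":19.4,"ty":30.7,"tz":0,"jaw":80},{"rx":0,"ry":0,"rz":0,"tx":19.4,"ty":30.7,"tz":0,"jaw":80},{"rx":0,"ry":0,"rz":0,"tx":19.4,"ty":30.7,"tz":0,"jaw":80},{"rx":0,"ry":0,"rz":0,"tx":19.4,"ty":30.7,"tz":0,"jaw":80},{"rx":0,"ry":0,"rz":0,"tx":19.4,"ty":30.7,"tz":0,"jaw":80},{"rx":0,"ry":0,"rz":0,"tx":19.4,"ty":30.7,"tz":0,"jaw":80},{"rx":0,"ry":0,"rz":0,"tx":19.4,"ty":30.7,"tz":0,"jaw":80},{"rx":0,"ry":0,"rz":0,"tx":10,"ty":15.5,"tz":0,"jaw":80},{"rx":0,"ry":0,"rz":0,"tx":0,"ty":0,"tz":40,"jaw":80},{"rx":0,"ry":0,"rz":0,"tx":0,"ty":0,"tz":20,"jaw":80},{"rx":0,"ry":0,"rz":0,"tx":0,"ty":0,"tz":0,"jaw":80},{"rx":0,"ry":0,"rz":0,"tx":0,"ty":0,"tz":0,"jaw":80}]'
cat > snap.py <<'E'
from cell import env
from h import *
import sys
t=sys.argv[1]
for n in("top","scene"):
    c=env.read_camera(n);np.savez(f"{n}{t}.npz",**c)
    b={"top":(130,235,240,400),"scene":(170,275,250,410)}[n]
    a=cv2.resize(c["img"][b[0]:b[1],b[2]:b[3]],None,fx=5,fy=5,interpolation=cv2.INTER_CUBIC)
    cv2.imwrite(f"pics/{n}{t}.png",a[:,:,::-1])
o=env.get_obs();print(o["time_s"],np.round(o["tool_pos"],4),np.round(o["tool_rot"],2),np.round(o["force"],1))
p=o["tool_pos"];yaw=np.radians(3.45);e=np.array([np.cos(yaw),np.sin(yaw)]);d=p[:2]-np.array([.577,.047]);print("tcp in tray mm",1e3*d@e,1e3*d@np.array([-e[1],e[0]]))
E
python3 snap.py 1
```

```text
time_s: 4.02
tool_pos: [0.5443, 0.0949, 0.1757]
tool_rot: [-179.9, -0.1, 138.4]
force: [0.7, -0.0, 0.5]
grip_width: 0.0799
4.1167 [0.546  0.0951 0.1779] [1.7992e+02 7.0000e-02 1.3837e+02] [-0.1  0.4 -0. ]
tcp in tray mm -28.000988672484155 49.86359378259666
```

View pics/top1.png

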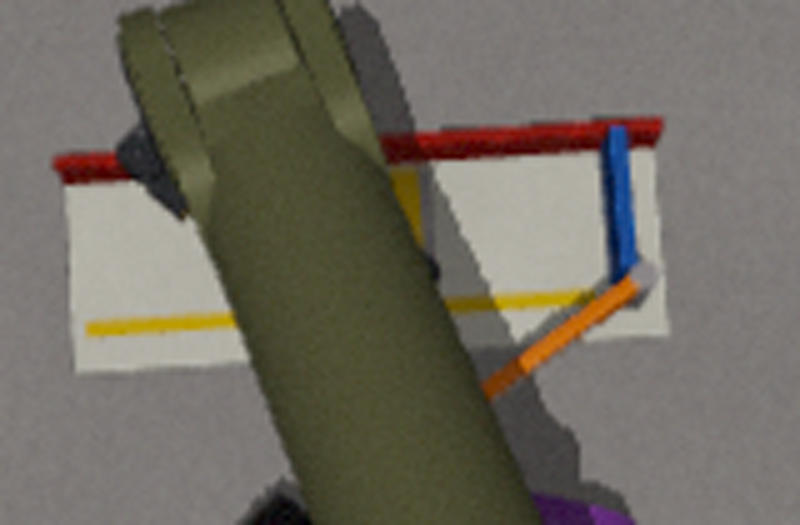

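View pics/scene1.png

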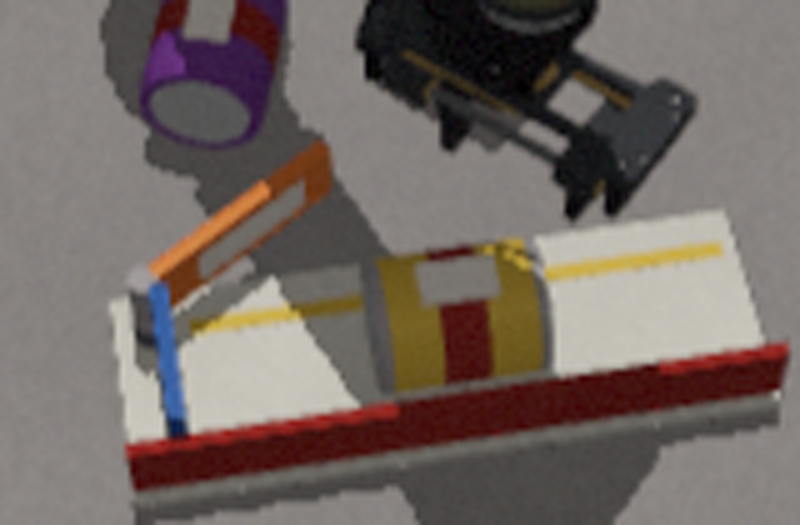

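Scene crop: both fingers hang clear of the tin, one beyond its +y end and one on its open side. Top view: the forearm covers the tin. Descending now.

```bash
python3 -m pendant '[{"rx":0,"ry":0,"rz":0,"tx":2,"ty":-1,"tz":30,"jaw":80},{"rx":0,"ry":0,"rz":0,"tx":0,"ty":0,"tz":30,"jaw":80},{"rx":0,"ry":0,"rz":0,"tx":0,"ty":0,"tz":20,"jaw":80},{"rx":0,"ry":0,"rz":0,"tx":0,"ty":0,"tz":0,"jaw":80}]'
python3 -m pendant '[{"rx":0,"ry":0,"rz":0,"tx":0,"ty":0,"tz":20,"jaw":80},{"rx":0,"ry":0,"rz":0,"tx":0,"ty":0,"tz":18,"jaw":80},{"rx":0,"ry":0,"rz":0,"tx":0,"ty":0,"tz":0,"jaw":80},{"rx":0,"ry":0,"rz":0,"tx":0,"ty":0,"tz":0,"jaw":80}]'
python3 snap.py 2; python3 snap.py 3
```

```text
time_s: 4.45
tool_pos: [0.5413, 0.0946, 0.0942]
tool_rot: [-179.8, -0.2, 138.3]
force: [-1.3, -0.6, 0.6]
grip_width: 0.0801
time_s: 4.78
tool_pos: [0.5439, 0.0957, 0.0601]
tool_rot: [179.9, 0.0, 138.4]
force: [-0.1, 0.9, 0.9]
grip_width: 0.0798
4.8833 [0.5447 0.096  0.0608] [1.7987e+02 1.3000e-01 1.3838e+02] [-0.   0.6  0.5]
tcp in tray mm -29.32255320269718 50.819185770998985
4.9833 [0.5444 0.0959 0.0605] [1.7988e+02 1.3000e-01 1.3839e+02] [ 0.7 -1.  -0.3]
tcp in tray mm -29.585165085057973 50.7905688119523
```

View pics/scene2.png

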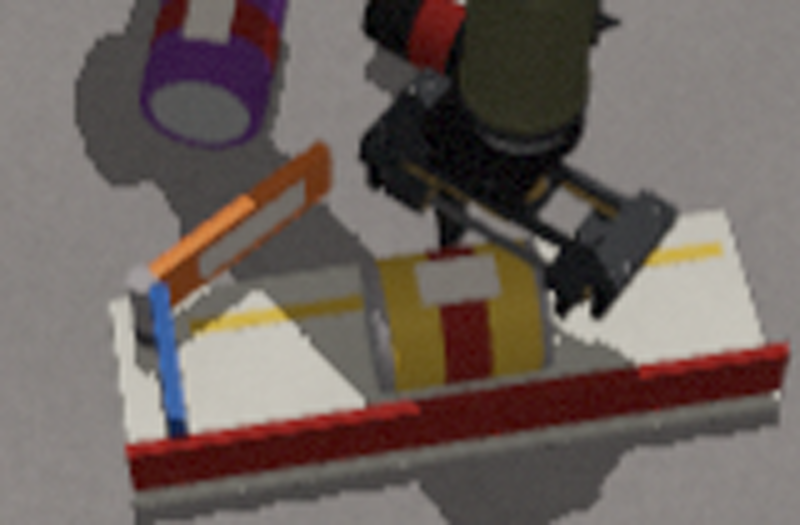

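```bash
python3 -m pendant '[{"rx":0,"ry":0,"rz":0,"tx":-2.8,"ty":2.8,"tz":0,"jaw":80},{"rx":0,"ry":0,"rz":0,"tx":-1.4,"ty":1.4,"tz":0,"jaw":80},{"rx":0,"ry":0,"rz":0,"tx":-1.4,"ty":1.4,"tz":0,"jaw":80},{"rx":0,"ry":0,"rz":0,"tx":-1.4,"ty":1.4,"tz":0,"jaw":80},{"rx":0,"ry":0,"rz":0,"tx":-1.4,"ty":1.4,"tz":0,"jaw":80},{"rx":0,"ry":0,"rz":0,"tx":-1.4,"ty":1.4,"tz":0,"jaw":80},{"rx":0,"ry":0,"rz":0,"tx":-1.4,"ty":1.4,"tz":0,"jaw":80},{"rx":0,"ry":0,"rz":0,"tx":-1.4,"ty":1.4,"tz":0,"jaw":80},{"rx":0,"ry":0,"rz":0,"tx":-1.4,"ty":1.4,"tz":0,"jaw":80},{"rx":0,"ry":0,"rz":0,"tx":0,"ty":0,"tz":0,"jaw":80},{"rx":0,"ry":0,"rz":0,"tx":0,"ty":0,"tz":0,"jaw":80}]'
python3 snap.py 4
```

```text
time_s: 5.9
tool_pos: [0.5629, 0.097, 0.0585]
tool_rot: [180.0, -0.0, 138.4]
force: [-0.5, -0.7, -0.4]
grip_width: 0.0799
6.0 [0.5627 0.0969 0.0585] [-179.99   -0.    138.4 ] [-0.3  0.1  0.7]
tcp in tray mm -11.262770407990722 50.692608043957954
```

View pics/scene4.png

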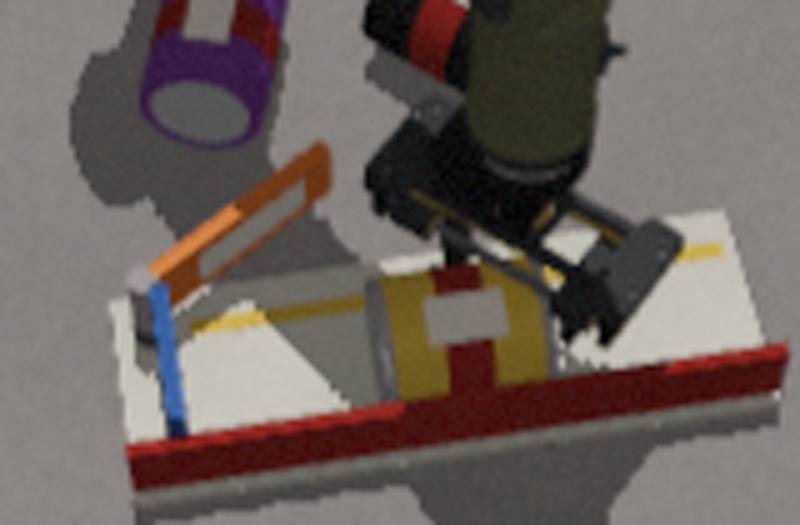

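View pics/top4.png

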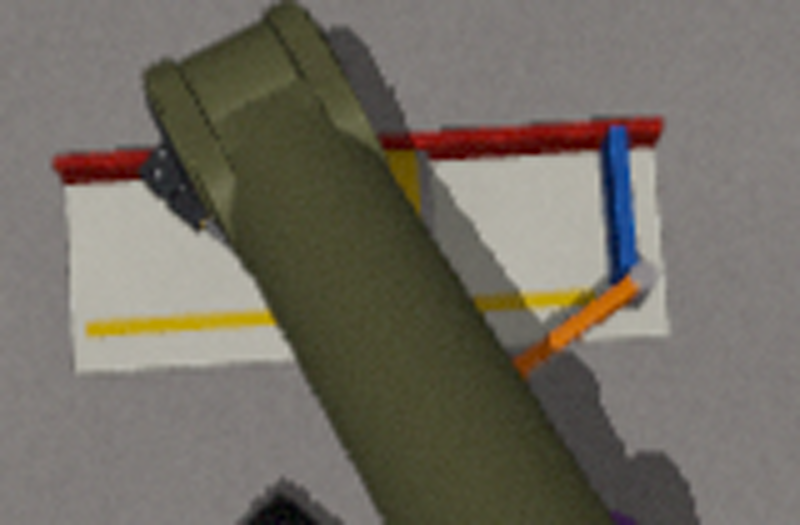

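The tin has rolled toward the wall and stays inside the finger cage. I keep going in small steps until it touches the wall.

```bash
python3 -m pendant '[{"rx":0,"ry":0,"rz":0,"tx":-1,"ty":1,"tz":0,"jaw":80},{"rx":0,"ry":0,"rz":0,"tx":-1,"ty":1,"tz":0,"jaw":80},{"rx":0,"ry":0,"rz":0,"tx":-1,"ty":1,"tz":0,"jaw":80},{"rx":0,"ry":0,"rz":0,"tx":-1,"ty":1,"tz":0,"jaw":80},{"rx":0,"ry":0,"rz":0,"tx":0,"ty":0,"tz":0,"jaw":80},{"rx":0,"ry":0,"rz":0,"tx":0,"ty":0,"tz":0,"jaw":80},{"rx":0,"ry":0,"rz":0,"tx":0,"ty":0,"tz":0,"jaw":80}]'
python3 -c "
from cell import env
import time
for i in range(3):print(env.get_obs()['force'])"
python3 -m pendant '[{"rx":0,"ry":0,"rz":0,"tx":-1,"ty":1,"tz":0,"jaw":80},{"rx":0,"ry":0,"rz":0,"tx":-0.5,"ty":0.5,"tz":0,"jaw":80},{"rx":0,"ry":0,"rz":0,"tx":0,"ty":0,"tz":0,"jaw":80}]'; python3 snap.py 5
cat > m2.py <<'E'
from fit import *
from scipy.optimize import least_squares
import sys
for n in sys.argv[2:]:
    c=dict(np.load(n+sys.argv[1]+".npz"));yaw=np.radians(3.45);org={"top":np.array([.5768,.049]),"scene":np.array([.577,.045])}[n]
    tx,ty,z,k=tin(c,yaw,org)
    m=masks(c);yk=(m["yellow"]|m["red"])[k]   # label pixels only
    Px,Py,Pz=tx[yk],ty[yk],z[yk]
    y0=np.median(Py)
    r=least_squares(lambda a:np.hypot(Px-(a[0]+a[2]*(Py-y0)),Pz-a[1])-.043,[.01,.055,0],loss='huber',f_scale=.003)
    print(n,"axis tx,z,slope",r.x,"label ty",np.percentile(Py,[1,99]),"all ty",np.percentile(ty,[1,99]),len(Px))
    hsv=m["red"][k]; print("  band ty", np.median(ty[hsv]))
E
python3 m2.py 0 top scene; python3 m2.py 5 scene
```

```text
time_s: 6.58
tool_pos: [0.5685, 0.0973, 0.0585]
tool_rot: [-180.0, 0.0, 138.4]
force: [0.4, -0.5, -0.0]
grip_width: 0.0801
[ 0.39585629 -0.51148294 -0.04175533]
[ 0.39585629 -0.51148294 -0.04175533]
[ 0.39585629 -0.51148294 -0.04175533]
time_s: 6.83
tool_pos: [0.5695, 0.0973, 0.0582]
tool_rot: [-179.9, -0.1, 138.4]
force: [-4.2, -0.0, 2.1]
grip_width: 0.0799
6.9333 [0.5695 0.0974 0.0582] [-1.7989e+02 -8.0000e-02  1.3840e+02] [-4.9 -0.5  2. ]
tcp in tray mm -4.426070279631128 50.710984569343786
top axis tx,z,slope [0.00240902 0.05715532 0.00403835] label ty [-0.03886312  0.05322111] all ty [-0.04618998  0.06193278] 450
  band ty 0.005651710345146426
scene axis tx,z,slope [ 0.00064772  0.05596503 -0.0037034 ] label ty [-0.03603605  0.0557591 ] all ty [-0.04515952  0.06354478] 566
  band ty 0.00915630367645863
scene axis tx,z,slope [ 0.01555553  0.05624496 -0.02236985] label ty [-0.0367703   0.05514205] all ty [-0.04534987  0.06097469] 377
  band ty 0.00969105331201463
```

View pics/scene5.png

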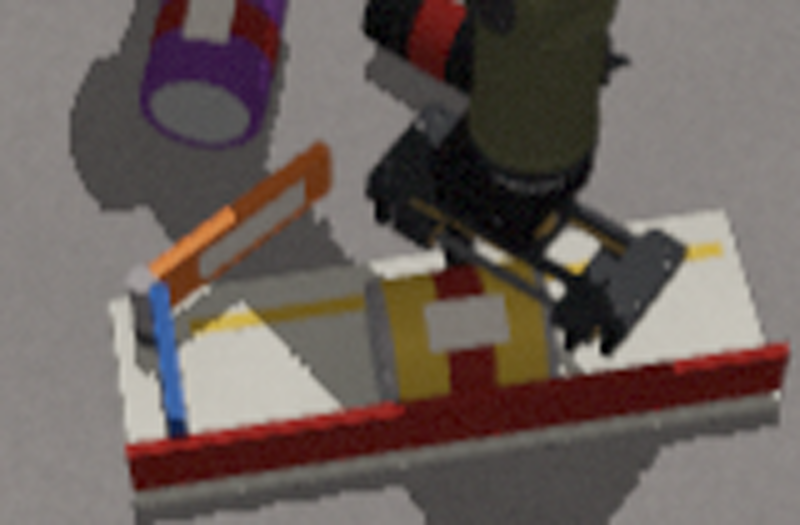

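The wrist reads about 5 N in −x with TCP tray x at −4.4 mm, exactly where contact with the wall was predicted. Next I push along the wall.

```bash
python3 -m pendant '[{"rx":0,"ry":0,"rz":0,"tx":-1.8,"ty":-1.8,"tz":0,"jaw":80},{"rx":0,"ry":0,"rz":0,"tx":-3.5,"ty":-3.5,"tz":0,"jaw":80},{"rx":0,"ry":0,"rz":0,"tx":-3.5,"ty":-3.5,"tz":0,"jaw":80},{"rx":0,"ry":0,"rz":0,"tx":-3.5,"ty":-3.5,"tz":0,"jaw":80},{"rx":0,"ry":0,"rz":0,"tx":-3.5,"ty":-3.5,"tz":0,"jaw":80},{"rx":0,"ry":0,"rz":0,"tx":-3.5,"ty":-3.5,"tz":0,"jaw":80},{"rx":0,"ry":0,"rz":0,"tx":-3.5,"ty":-3.5,"tz":0,"jaw":80},{"rx":0,"ry":0,"rz":0,"tx":-3.5,"ty":-3.5,"tz":0,"jaw":80}]'
python3 snap.py 6;python3 m2.py 6 scene
```

```text
time_s: 7.6
tool_pos: [0.5716, 0.0631, 0.0582]
tool_rot: [179.9, -0.2, 138.6]
force: [-3.9, 5.0, 0.8]
grip_width: 0.0802
7.7 [0.5717 0.0617 0.0581] [ 1.7998e+02 -1.6000e-01  1.3848e+02] [-4.5  1.6  0.8]
tcp in tray mm -4.443827797638478 15.015621070742656
scene axis tx,z,slope [ 0.01557722  0.0560179  -0.00968587] label ty [-0.0638208   0.02771616] all ty [-0.07269708  0.03492256] 355
  band ty -0.018642388342381865
```

View pics/scene6.png

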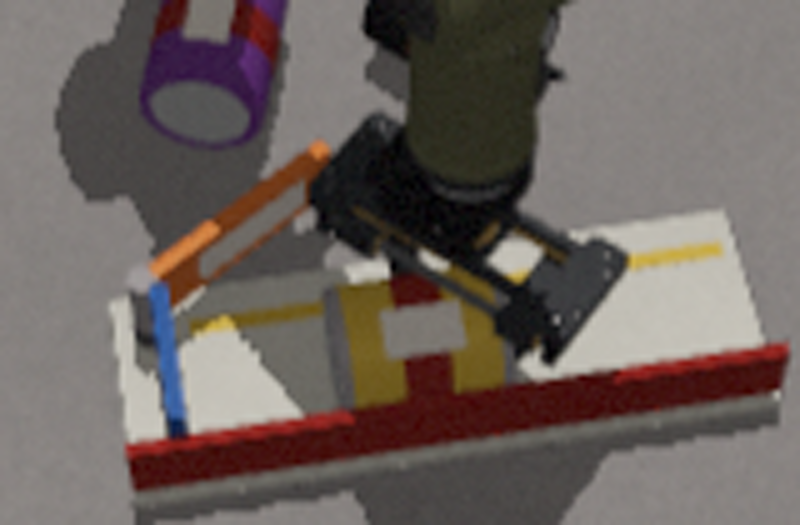

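```bash
python3 -m pendant '[{"rx":0,"ry":0,"rz":0,"tx":-3.5,"ty":-3.5,"tz":0,"jaw":80},{"rx":0,"ry":0,"rz":0,"tx":-3.5,"ty":-3.5,"tz":0,"jaw":80},{"rx":0,"ry":0,"rz":0,"tx":-3.5,"ty":-3.5,"tz":0,"jaw":80},{"rx":0,"ry":0,"rz":0,"tx":-3.5,"ty":-3.5,"tz":0,"jaw":80},{"rx":0,"ry":0,"rz":0,"tx":-3.5,"ty":-3.5,"tz":0,"jaw":80},{"rx":0,"ry":0,"rz":0,"tx":-3.5,"ty":-3.5,"tz":0,"jaw":80},{"rx":0,"ry":0,"rz":0,"tx":-3.5,"ty":-3.5,"tz":0,"jaw":80},{"rx":0,"ry":0,"rz":0,"tx":-3.5,"ty":-3.5,"tz":0,"jaw":80},{"rx":0,"ry":0,"rz":0,"tx":-3.5,"ty":-3.5,"tz":0,"jaw":80},{"rx":0,"ry":0,"rz":0,"tx":-3.5,"ty":-3.5,"tz":0,"jaw":80}]'
python3 snap.py 7;python3 m2.py 7 scene
```

```text
time_s: 8.53
tool_pos: [0.5745, 0.0139, 0.0581]
tool_rot: [179.9, -0.2, 138.6]
force: [-4.6, 5.9, 0.6]
grip_width: 0.0806
8.6333 [0.5746 0.0125 0.0581] [ 1.7998e+02 -1.7000e-01  1.3848e+02] [-6.6  3.   1.7]
tcp in tray mm -4.459463340884223 -34.31437359014745
scene axis tx,z,slope [ 0.01549594  0.05650585 -0.01678075] label ty [-0.11323329 -0.02139938] all ty [-0.12194012 -0.01501824] 354
  band ty -0.06795006676481208
```

View pics/scene7.png

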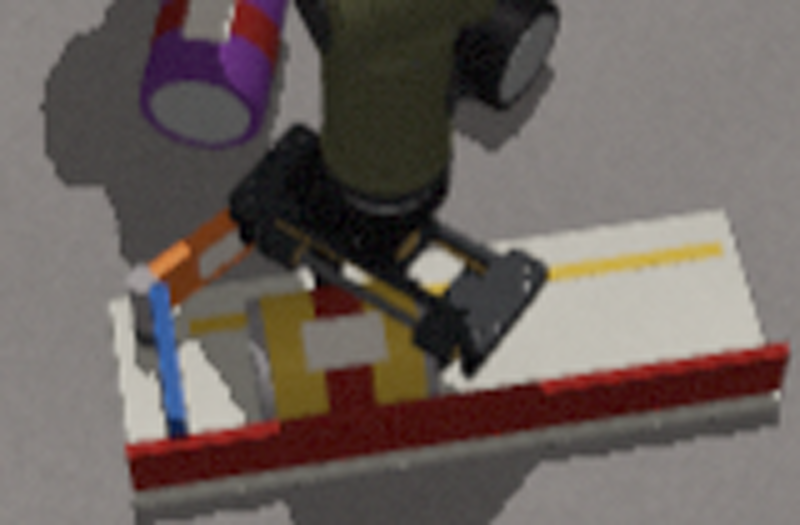

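```bash
python3 -m pendant '[{"rx":0,"ry":0,"rz":0,"tx":-3.5,"ty":-3.5,"tz":0,"jaw":80},{"rx":0,"ry":0,"rz":0,"tx":-3.5,"ty":-3.5,"tz":0,"jaw":80},{"rx":0,"ry":0,"rz":0,"tx":-3.5,"ty":-3.5,"tz":0,"jaw":80},{"rx":0,"ry":0,"rz":0,"tx":-3.5,"ty":-3.5,"tz":0,"jaw":80},{"rx":0,"ry":0,"rz":0,"tx":-3.5,"ty":-3.5,"tz":0,"jaw":80},{"rx":0,"ry":0,"rz":0,"tx":-3.5,"ty":-3.5,"tz":0,"jaw":80},{"rx":0,"ry":0,"rz":0,"tx":-3.5,"ty":-3.5,"tz":0,"jaw":80},{"rx":0,"ry":0,"rz":0,"tx":-1.8,"ty":-1.8,"tz":0,"jaw":80},{"rx":0,"ry":0,"rz":0,"tx":-1,"ty":-1,"tz":0,"jaw":80},{"rx":0,"ry":0,"rz":0,"tx":-0.7,"ty":-0.7,"tz":0,"jaw":80}]'
python3 -m pendant '[{"rx":0,"ry":0,"rz":0,"tx":-0.7,"ty":-0.7,"tz":0,"jaw":80},{"rx":0,"ry":0,"rz":0,"tx":-0.7,"ty":-0.7,"tz":0,"jaw":80},{"rx":0,"ry":0,"rz":0,"tx":-0.7,"ty":-0.7,"tz":0,"jaw":80}]'
python3 snap.py 8;python3 m2.py 8 scene
```

```text
time_s: 9.47
tool_pos: [0.5768, -0.0256, 0.0581]
tool_rot: [179.9, -0.2, 138.6]
force: [-5.2, 6.5, 2.4]
grip_width: 0.0801
time_s: 9.72
tool_pos: [0.577, -0.0283, 0.0581]
tool_rot: [179.9, -0.2, 138.6]
force: [-5.3, 6.3, 2.1]
grip_width: 0.0801
9.8167 [ 0.577  -0.0285  0.0581] [179.94  -0.23 138.56] [-5.   5.8  1.2]
tcp in tray mm -4.521501656832914 -75.408040275392
scene axis tx,z,slope [ 0.01549097  0.05648452 -0.01076527] label ty [-0.15396894 -0.06229346] all ty [-0.16182973 -0.05409488] 343
  band ty -0.1096278030859334
```

View pics/scene8.png

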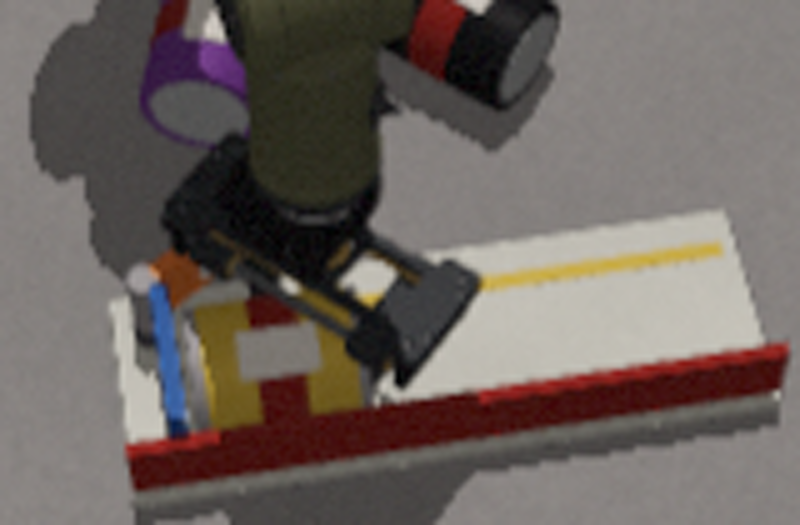

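```bash
python3 -m pendant '[{"rx":0,"ry":0,"rz":0,"tx":-0.7,"ty":-0.7,"tz":0,"jaw":80},{"rx":0,"ry":0,"rz":0,"tx":-0.7,"ty":-0.7,"tz":0,"jaw":80},{"rx":0,"ry":0,"rz":0,"tx":-0.7,"ty":-0.7,"tz":0,"jaw":80}]'
python3 -m pendant '[{"rx":0,"ry":0,"rz":0,"tx":-0.7,"ty":-0.7,"tz":0,"jaw":80},{"rx":0,"ry":0,"rz":0,"tx":-0.7,"ty":-0.7,"tz":0,"jaw":80}]'
python3 -m pendant '[{"rx":0,"ry":0,"rz":0,"tx":-0.7,"ty":-0.7,"tz":0,"jaw":80},{"rx":0,"ry":0,"rz":0,"tx":0,"ty":0,"tz":0,"jaw":80}]'
```

```text
time_s: 10.07
tool_pos: [0.5772, -0.0312, 0.0582]
tool_rot: [179.9, -0.2, 138.6]
force: [-5.7, 6.3, 2.2]
grip_width: 0.0801
time_s: 10.23
tool_pos: [0.5773, -0.0332, 0.0581]
tool_rot: [179.9, -0.2, 138.6]
force: [-6.2, 5.9, 2.5]
grip_width: 0.0803
time_s: 10.4
tool_pos: [0.5773, -0.0345, 0.0581]
tool_rot: [179.9, -0.2, 138.6]
force: [-6.3, 6.4, 1.9]
grip_width: 0.0802
```

```bash
python3 -m pendant '[{"rx":0,"ry":0,"rz":0,"tx":-0.7,"ty":-0.7,"tz":0,"jaw":80},{"rx":0,"ry":0,"rz":0,"tx":-0.7,"ty":-0.7,"tz":0,"jaw":80}]'
python3 -m pendant '[{"rx":0,"ry":0,"rz":0,"tx":-0.7,"ty":-0.7,"tz":0,"jaw":80},{"rx":0,"ry":0,"rz":0,"tx":-0.7,"ty":-0.7,"tz":0,"jaw":80}]'
```

```text
time_s: 10.57
tool_pos: [0.5774, -0.0346, 0.0581]
tool_rot: [179.9, -0.3, 138.6]
force: [-5.6, 9.8, 2.0]
grip_width: 0.0801
time_s: 10.73
tool_pos: [0.5774, -0.0347, 0.0581]
tool_rot: [179.8, -0.4, 138.7]
force: [-5.7, 13.8, 1.1]
grip_width: 0.0802
```

The push stalled at TCP tray y = −81.6 mm, the predicted stop contact, with the force rising to 14 N. The tin touches both. I back off +y first, then −x gently, then lift.

```bash
python3 snap.py 9; python3 m2.py 9 scene; python3 -m pendant '[{"rx":0,"ry":0,"rz":0,"tx":0.7,"ty":0.7,"tz":0,"jaw":80},{"rx":0,"ry":0,"rz":0,"tx":0.7,"ty":0.7,"tz":0,"jaw":80},{"rx":0,"ry":0,"rz":0,"tx":0.7,"ty":0.7,"tz":0,"jaw":80},{"rx":0,"ry":0,"rz":0,"tx":0,"ty":0,"tz":0,"jaw":80}]'
python3 -m pendant '[{"rx":0,"ry":0,"rz":0,"tx":0.7,"ty":-0.7,"tz":0,"jaw":80},{"rx":0,"ry":0,"rz":0,"tx":0.7,"ty":-0.7,"tz":0,"jaw":80},{"rx":0,"ry":0,"rz":0,"tx":1.4,"ty":-1.4,"tz":0,"jaw":80},{"rx":0,"ry":0,"rz":0,"tx":1.4,"ty":-1.4,"tz":0,"jaw":80},{"rx":0,"ry":0,"rz":0,"tx":1.4,"ty":-1.4,"tz":0,"jaw":80},{"rx":0,"ry":0,"rz":0,"tx":0,"ty":0,"tz":0,"jaw":80}]'
python3 snap.py 10;python3 m2.py 10 scene
```

```text
10.8333 [ 0.5774 -0.0347  0.0581] [179.77  -0.4  138.7 ] [-4.9 12.7  1.5]
tcp in tray mm -4.564604986337116 -81.55479888715016
scene axis tx,z,slope [0.01502237 0.05652705 0.00460129] label ty [-0.15999614 -0.06871691] all ty [-0.16214367 -0.06255076] 346
  band ty -0.11518169671549637
time_s: 11.17
tool_pos: [0.5774, -0.0345, 0.0581]
tool_rot: [179.9, -0.3, 138.6]
force: [-5.7, 8.2, 1.4]
grip_width: 0.0803
time_s: 11.67
tool_pos: [0.573, -0.0331, 0.0591]
tool_rot: [179.5, -0.0, 138.7]
force: [3.8, 9.9, -3.0]
grip_width: 0.0804
11.7667 [ 0.5733 -0.0332  0.0591] [1.7946e+02 1.0000e-02 1.3869e+02] [ 3.5  9.2 -3.3]
tcp in tray mm -8.513899305883879 -79.7839971379372
scene axis tx,z,slope [ 0.01378415  0.05679974 -0.03562461] label ty [-0.15838323 -0.06658304] all ty [-0.16198372 -0.05786947] 399
  band ty -0.11375569038039449
```

View pics/scene10.png

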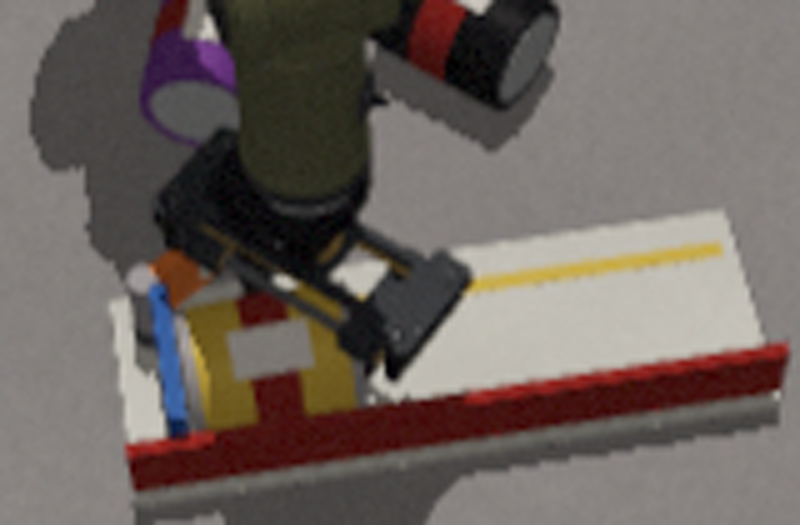

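The −x retreat started while finger A still carried about 9 N of y load, so it dragged the tin slightly askew (slope −0.036). I mend this by pressing back to wall and stop, then unloading y fully before −x.

```bash
python3 -m pendant '[{"rx":0,"ry":0,"rz":0,"tx":-1.4,"ty":1.4,"tz":0,"jaw":80},{"rx":0,"ry":0,"rz":0,"tx":-1.4,"ty":1.4,"tz":0,"jaw":80},{"rx":0,"ry":0,"rz":0,"tx":-1.4,"ty":1.4,"tz":0,"jaw":80},{"rx":0,"ry":0,"rz":0,"tx":-0.7,"ty":0.7,"tz":0,"jaw":80},{"rx":0,"ry":0,"rz":0,"tx":-0.7,"ty":0.7,"tz":0,"jaw":80},{"rx":0,"ry":0,"rz":0,"tx":0,"ty":0,"tz":0,"jaw":80}]'
python3 -m pendant '[{"rx":0,"ry":0,"rz":0,"tx":-0.7,"ty":-0.7,"tz":0,"jaw":80},{"rx":0,"ry":0,"rz":0,"tx":-0.7,"ty":-0.7,"tz":0,"jaw":80},{"rx":0,"ry":0,"rz":0,"tx":-0.7,"ty":-0.7,"tz":0,"jaw":80},{"rx":0,"ry":0,"rz":0,"tx":-0.7,"ty":-0.7,"tz":0,"jaw":80},{"rx":0,"ry":0,"rz":0,"tx":0,"ty":0,"tz":0,"jaw":80}]'; python3 snap.py 11; python3 m2.py 11 scene
```

```text
time_s: 12.27
tool_pos: [0.5773, -0.0345, 0.0583]
tool_rot: [179.9, -0.3, 138.6]
force: [-7.2, 6.5, 4.3]
grip_width: 0.0801
time_s: 12.68
tool_pos: [0.5773, -0.0347, 0.0583]
tool_rot: [179.7, -0.4, 138.7]
force: [-6.4, 13.1, 3.4]
grip_width: 0.0797
12.7833 [ 0.5772 -0.0347  0.0583] [179.75  -0.44 138.76] [-6.8 13.2  3.2]
tcp in tray mm -4.6724785222479985 -81.5660740907983
scene axis tx,z,slope [0.01550566 0.05626913 0.01738491] label ty [-0.15997891 -0.06843654] all ty [-0.16213361 -0.06246098] 352
  band ty -0.11586240097018433
```

```bash
python3 -m pendant '[{"rx":0,"ry":0,"rz":0,"tx":0.7,"ty":0.7,"tz":0,"jaw":80},{"rx":0,"ry":0,"rz":0,"tx":0.7,"ty":0.7,"tz":0,"jaw":80},{"rx":0,"ry":0,"rz":0,"tx":0.7,"ty":0.7,"tz":0,"jaw":80},{"rx":0,"ry":0,"rz":0,"tx":0.7,"ty":0.7,"tz":0,"jaw":80},{"rx":0,"ry":0,"rz":0,"tx":0.7,"ty":0.7,"tz":0,"jaw":80},{"rx":0,"ry":0,"rz":0,"tx":0.7,"ty":0.7,"tz":0,"jaw":80},{"rx":0,"ry":0,"rz":0,"tx":0,"ty":0,"tz":0,"jaw":80},{"rx":0,"ry":0,"rz":0,"tx":0,"ty":0,"tz":0,"jaw":80}]'
python3 -m pendant '[{"rx":0,"ry":0,"rz":0,"tx":0.7,"ty":0.7,"tz":0,"jaw":80},{"rx":0,"ry":0,"rz":0,"tx":0,"ty":0,"tz":0,"jaw":80}]'
```

```text
time_s: 13.45
tool_pos: [0.5772, -0.0344, 0.0582]
tool_rot: [-180.0, -0.2, 138.5]
force: [-5.8, 4.3, 2.9]
grip_width: 0.08
time_s: 13.62
tool_pos: [0.5773, -0.0343, 0.0582]
tool_rot: [-180.0, -0.1, 138.5]
force: [-6.3, 2.5, 3.5]
grip_width: 0.0802
```

```bash
python3 -m pendant '[{"rx":0,"ry":0,"rz":0,"tx":0.7,"ty":0.7,"tz":0,"jaw":80},{"rx":0,"ry":0,"rz":0,"tx":0.7,"ty":-0.7,"tz":0,"jaw":80},{"rx":0,"ry":0,"rz":0,"tx":0.7,"ty":-0.7,"tz":0,"jaw":80},{"rx":0,"ry":0,"rz":0,"tx":0,"ty":0,"tz":0,"jaw":80},{"rx":0,"ry":0,"rz":0,"tx":0,"ty":0,"tz":0,"jaw":80}]'
python3 -m pendant '[{"rx":0,"ry":0,"rz":0,"tx":0.7,"ty":0.7,"tz":0,"jaw":80},{"rx":0,"ry":0,"rz":0,"tx":0.7,"ty":0.7,"tz":0,"jaw":80},{"rx":0,"ry":0,"rz":0,"tx":0,"ty":0,"tz":0,"jaw":80}]'; python3 snap.py 12; python3 m2.py 12 scene
```

```text
time_s: 14.03
tool_pos: [0.5768, -0.0342, 0.0585]
tool_rot: [179.9, 0.0, 138.4]
force: [-0.6, 2.7, -3.1]
grip_width: 0.08
time_s: 14.28
tool_pos: [0.5768, -0.0335, 0.0588]
tool_rot: [-180.0, 0.1, 138.4]
force: [-0.5, -0.1, -0.6]
grip_width: 0.0802
14.3833 [ 0.5767 -0.0334  0.0588] [-1.7999e+02  6.0000e-02  1.3837e+02] [-0.2  0.7 -0.3]
tcp in tray mm -5.166495074878498 -80.25990385253354
scene axis tx,z,slope [ 0.01567429  0.05654838 -0.01061007] label ty [-0.15959832 -0.06847682] all ty [-0.1621095  -0.06216919] 361
  band ty -0.11467157568239297
```

```bash
python3 -m pendant '[{"rx":0,"ry":0,"rz":0,"tx":1.5,"ty":0,"tz":0,"jaw":80},{"rx":0,"ry":0,"rz":0,"tx":3,"ty":0,"tz":0,"jaw":80},{"rx":0,"ry":0,"rz":0,"tx":3,"ty":0,"tz":0,"jaw":80},{"rx":0,"ry":0,"rz":0,"tx":4,"ty":0,"tz":0,"jaw":80},{"rx":0,"ry":0,"rz":0,"tx":0,"ty":0,"tz":0,"jaw":80},{"rx":0,"ry":0,"rz":0,"tx":0,"ty":0,"tz":-20,"jaw":80},{"rx":0,"ry":0,"rz":0,"tx":0,"ty":0,"tz":-40,"jaw":80},{"rx":0,"ry":0,"rz":0,"tx":0,"ty":0,"tz":-40,"jaw":80},{"rx":0,"ry":0,"rz":0,"tx":0,"ty":0,"tz":-20,"jaw":80}]'
python3 snap.py 13; python3 m2.py 13 scene
```

```text
time_s: 15.13
tool_pos: [0.5696, -0.0245, 0.1832]
tool_rot: [179.8, 0.3, 138.4]
force: [1.1, -0.0, 0.6]
grip_width: 0.08
15.2333 [ 0.5706 -0.0248  0.1833] [179.75   0.43 138.41] [ 0.1  0.6 -0.3]
tcp in tray mm -10.742416349443136 -71.24490574733568
scene axis tx,z,slope [0.01522081 0.05615049 0.00246498] label ty [-0.15976703 -0.06814503] all ty [-0.16185636 -0.05957668] 428
  band ty -0.11459927687461498
```

View pics/scene13.png

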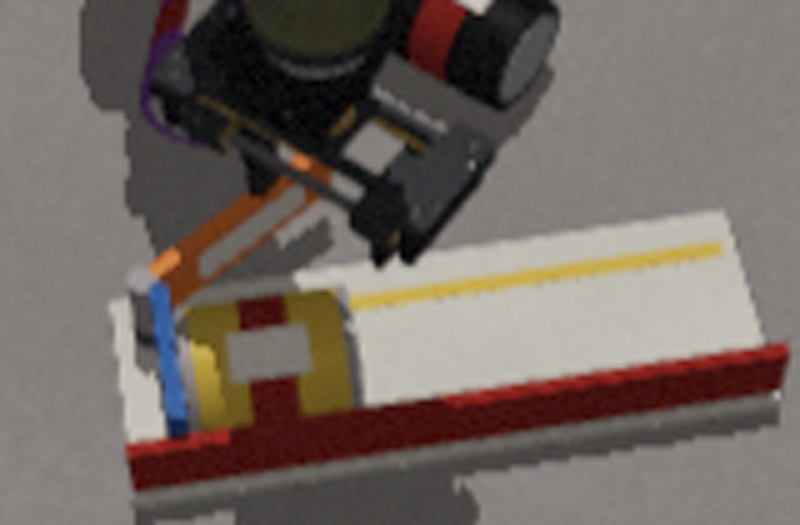

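The tin stays in place, snug at wall and stop (scene crop: end against the blue stop at x≈190). Next, the keeper: close the fingers, align the jaw with the wall, go outside the arm.

```bash
python3 -m pendant '[{"rx":0,"ry":0,"rz":-6.4,"tx":0,"ty":0,"tz":0,"jaw":0},{"rx":0,"ry":0,"rz":-6.4,"tx":0,"ty":0,"tz":0,"jaw":0},{"rx":0,"ry":0,"rz":-6.4,"tx":0,"ty":0,"tz":0,"jaw":0},{"rx":0,"ry":0,"rz":-6.4,"tx":0,"ty":0,"tz":0,"jaw":0},{"rx":0,"ry":0,"rz":-6.4,"tx":0,"ty":0,"tz":0,"jaw":0},{"rx":0,"ry":0,"rz":-6.4,"tx":0,"ty":0,"tz":0,"jaw":0},{"rx":0,"ry":0,"rz":-6.4,"tx":0,"ty":0,"tz":0,"jaw":0},{"rx":0,"ry":0,"rz":0,"tx":20,"ty":0,"tz":0,"jaw":0},{"rx":0,"ry":0,"rz":0,"tx":30,"ty":0,"tz":0,"jaw":0},{"rx":0,"ry":0,"rz":0,"tx":30,"ty":0,"tz":0,"jaw":0},{"rx":0,"ry":0,"rz":0,"tx":30,"ty":0,"tz":0,"jaw":0},{"rx":0,"ry":0,"rz":0,"tx":23,"ty":-1,"tz":0,"jaw":0},{"rx":0,"ry":0,"rz":0,"tx":0,"ty":0,"tz":0,"jaw":0},{"rx":0,"ry":0,"rz":0,"tx":0,"ty":0,"tz":0,"jaw":0}]' 20
python3 snap.py 14
```

```text
time_s: 16.4
tool_pos: [0.4339, -0.0345, 0.178]
tool_rot: [-179.8, -0.0, -176.9]
force: [0.3, 0.7, -0.1]
grip_width: 0.0013
16.5 [ 0.4355 -0.0336  0.1784] [ 1.800e+02  3.000e-02 -1.768e+02] [-0.1  0.9  0.2]
tcp in tray mm -146.07968633522339 -71.90406622159905
```

View pics/scene14.png

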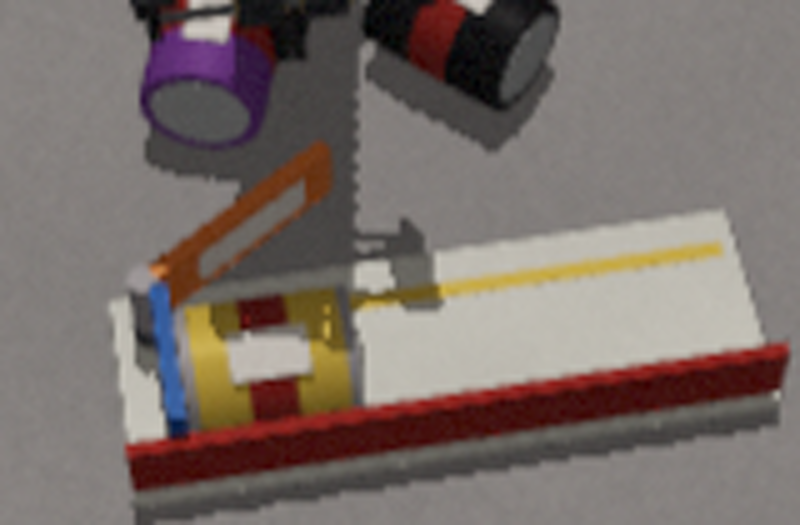

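Run:
```python
from fit import *
c=dict(np.load("top0.npz"));P=cloud(c);hsv=cv2.cvtColor(c["img"],cv2.COLOR_RGB2HSV)
k=(P[...,0]>.25)&(P[...,0]<.44)&(P[...,1]>-.16)&(P[...,1]<0)&(P[...,2]>.02)
q=P[k];print(np.percentile(q,[0.5,99.5],axis=0)); print(q[q[:,0]>.385][:8])
```

```text
[[ 0.28096026 -0.12884746  0.04497882]
 [ 0.39909133 -0.02925466  0.09292498]]
[[ 0.40083922 -0.05414264  0.05627936]
 [ 0.40004572 -0.05688343  0.06564047]
 [ 0.39958033 -0.05985097  0.07101831]
 [ 0.3991511  -0.06282218  0.07595892]
 [ 0.39911549 -0.06612262  0.07611628]
 [ 0.39904338 -0.06938823  0.07671739]
 [ 0.39874326 -0.05168329  0.0406607 ]
 [ 0.39756439 -0.05416007  0.05515024]]
```

```bash
python3 -m pendant '[{"rx":0,"ry":0,"rz":0,"tx":-1,"ty":0,"tz":20,"jaw":0},{"rx":0,"ry":0,"rz":0,"tx":0,"ty":0,"tz":30,"jaw":0},{"rx":0,"ry":0,"rz":0,"tx":0,"ty":0,"tz":30,"jaw":0},{"rx":0,"ry":0,"rz":0,"tx":0,"ty":0,"tz":20,"jaw":0},{"rx":0,"ry":0,"rz":0,"tx":0,"ty":0,"tz":14,"jaw":0},{"rx":0,"ry":0,"rz":0,"tx":0,"ty":0,"tz":0,"jaw":0},{"rx":0,"ry":0,"rz":0,"tx":0,"ty":0,"tz":0,"jaw":0}]'
python3 snap.py 15
```

```text
time_s: 17.08
tool_pos: [0.4362, -0.0323, 0.0639]
tool_rot: [179.8, -0.1, -176.7]
force: [0.2, 0.6, 0.5]
grip_width: 0.0008
17.1833 [ 0.4372 -0.033   0.0653] [ 1.7995e+02  8.0000e-02 -1.7677e+02] [ 1.1 -0.   1.1]
tcp in tray mm -144.31317475215195 -71.46352412219426
```

View pics/scene15.png

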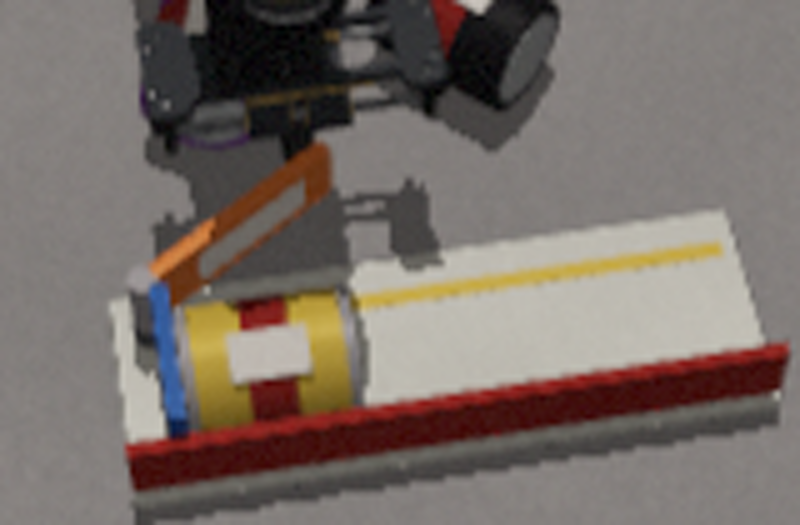

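The finger stands just outside the keeper tip (scene crop 300,150). I swing it in and stop short to check.

```bash
python3 -m pendant '[{"rx":0,"ry":0,"rz":0,"tx":-3,"ty":0,"tz":0,"jaw":0},{"rx":0,"ry":0,"rz":0,"tx":-5,"ty":0,"tz":0,"jaw":0},{"rx":0,"ry":0,"rz":0,"tx":-5,"ty":0,"tz":0,"jaw":0},{"rx":0,"ry":0,"rz":0,"tx":-5,"ty":0,"tz":0,"jaw":0},{"rx":0,"ry":0,"rz":0,"tx":-5,"ty":0,"tz":0,"jaw":0},{"rx":0,"ry":0,"rz":0,"tx":-5,"ty":0,"tz":0,"jaw":0},{"rx":0,"ry":0,"rz":0,"tx":-5,"ty":0,"tz":0,"jaw":0},{"rx":0,"ry":0,"rz":0,"tx":-5,"ty":0,"tz":0,"jaw":0},{"rx":0,"ry":0,"rz":0,"tx":-5,"ty":0,"tz":0,"jaw":0},{"rx":0,"ry":0,"rz":0,"tx":0,"ty":0,"tz":0,"jaw":0}]'
python3 -m pendant '[{"rx":0,"ry":0,"rz":0,"tx":-5,"ty":0,"tz":0,"jaw":0},{"rx":0,"ry":0,"rz":0,"tx":-5,"ty":0,"tz":0,"jaw":0},{"rx":0,"ry":0,"rz":0,"tx":-5,"ty":0,"tz":0,"jaw":0},{"rx":0,"ry":0,"rz":0,"tx":-5,"ty":0,"tz":0,"jaw":0},{"rx":0,"ry":0,"rz":0,"tx":-5,"ty":0,"tz":0,"jaw":0},{"rx":0,"ry":0,"rz":0,"tx":-4,"ty":0,"tz":0,"jaw":0},{"rx":0,"ry":0,"rz":0,"tx":0,"ty":0,"tz":0,"jaw":0},{"rx":0,"ry":0,"rz":0,"tx":0,"ty":0,"tz":0,"jaw":0}]'
python3 snap.py 16
cat > m3.py <<'E'
from fit import *
import sys
for n in sys.argv[2:]:
    c=dict(np.load(n+sys.argv[1]+".npz"));yaw=np.radians(3.45);org={"top":np.array([.5768,.049]),"scene":np.array([.577,.045])}[n]
    w,p,d=keeper(c);d*=np.sign(d[1]);ex=np.array([np.cos(yaw),np.sin(yaw)]);ey=np.array([-ex[1],ex[0]])
    h=org-.044*ex-.185*ey; r=(w-h)@np.stack([ex,ey],1); f=r[r[:,1]>.05]
    print(n,"keeper dir deg",np.degrees(np.arctan2(-d[0],d[1])-yaw),"from hinge",np.degrees(np.median(np.arctan2(-f[:,0],f[:,1]))) if len(f) else None,"tx mm",np.percentile(r[:,0]*1e3-44,[2,50,98]),len(w),"ty",np.percentile(r[:,1]*1e3-185,[1,99]))
E
python3 m3.py 0 top scene; python3 m3.py 16 scene; python3 m2.py 16 scene
```

```text
time_s: 18.02
tool_pos: [0.4802, -0.0309, 0.0646]
tool_rot: [180.0, 0.1, -176.8]
force: [-0.3, 0.7, 0.4]
grip_width: 0.0005
time_s: 18.68
tool_pos: [0.5086, -0.0294, 0.0647]
tool_rot: [180.0, 0.1, -176.8]
force: [-0.5, 0.4, -0.5]
grip_width: 0.0006
18.7833 [ 0.5082 -0.0296  0.0647] [-1.7998e+02  5.0000e-02 -1.7680e+02] [ 0.4  0.2 -0.1]
tcp in tray mm -73.28419244461293 -72.32174574299653
top keeper dir deg 30.544770159596826 from hinge 32.23332765510166 tx mm [-125.15746171  -85.06385187  -15.17042492] 162 ty [-178.21287565   21.78992526]
scene keeper dir deg 30.460953493197014 from hinge 30.636873529980537 tx mm [-123.28238075  -81.78529357   28.4509031 ] 161 ty [-173.8462496    25.55698547]
scene keeper dir deg 3.8344018724604765 from hinge 3.1403729907250195 tx mm [-60.08038303 -48.09063337  51.63764481] 184 ty [-171.08071189  -32.39008868]
scene axis tx,z,slope [ 0.0157611   0.0560786  -0.00158486] label ty [-0.15927211 -0.06819011] all ty [-0.16141641 -0.05972199] 432
  band ty -0.11399557882612435
```

View pics/scene16.png

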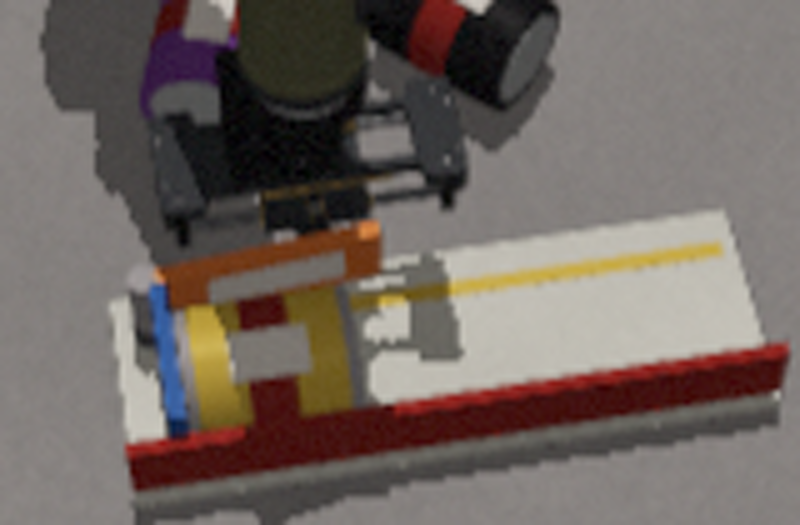

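```bash
cat > m3.py <<'E'
from fit import *
import sys
yaw=np.radians(3.45);ex=np.array([np.cos(yaw),np.sin(yaw)]);ey=np.array([-ex[1],ex[0]])
for n in sys.argv[2:]:
    c=dict(np.load(n+sys.argv[1]+".npz"));org={"top":np.array([.5768,.049]),"scene":np.array([.577,.045])}[n]
    P=cloud(c);m=masks(c)["orange"];h=org-.044*ex-.185*ey
    L=(P[...,:2]-h)@np.stack([ex,ey],1)
    k=m&(L[...,0]<.012)&(L[...,0]>-.12)&(L[...,1]>.01)&(L[...,1]<.17)&(P[...,2]>.025)&(P[...,2]<.1)
    t=k&(P[...,2]>.078)           # top edge
    v,u=np.nonzero(t); w=(onz(c,u,v,.081)[:,:2]-h)@np.stack([ex,ey],1); p,d=line(w);d*=np.sign(d[1])
    q=L[k]; p2,d2=line(q);d2*=np.sign(d2[1])
    print(n,"top-edge deg",np.degrees(np.arctan2(-d[0],d[1])),"tx at r=.07,.14:",[round(1e3*(p[0]+d[0]/d[1]*(y-p[1]))-44,1) for y in(.07,.14)],len(w),"| all pts deg",np.degrees(np.arctan2(-d2[0],d2[1])),"tx@.14",1e3*(p2[0]+d2[0]/d2[1]*(.14-p2[1]))-44,len(q))
E
python3 m3.py 0 top scene; python3 m3.py 15 scene; python3 m3.py 16 scene
```

```text
top top-edge deg 32.342278 tx at r=.07,.14: [np.float32(-88.7), np.float32(-133.0)] 139 | all pts deg 32.598785 tx@.14 -134.72165 175
scene top-edge deg 32.263493 tx at r=.07,.14: [np.float32(-86.6), np.float32(-130.7)] 117 | all pts deg 32.448883 tx@.14 -127.5929 242
scene top-edge deg 32.4624 tx at r=.07,.14: [np.float32(-86.3), np.float32(-130.8)] 132 | all pts deg 32.272312 tx@.14 -127.015785 256
scene top-edge deg 4.8150415 tx at r=.07,.14: [np.float32(-49.0), np.float32(-54.9)] 125 | all pts deg 4.4754443 tx@.14 -51.921803 268
```

```bash
python3 -m pendant '[{"rx":0,"ry":0,"rz":0,"tx":-3,"ty":0,"tz":0,"jaw":0},{"rx":0,"ry":0,"rz":0,"tx":-3,"ty":0,"tz":0,"jaw":0},{"rx":0,"ry":0,"rz":0,"tx":-2,"ty":0,"tz":0,"jaw":0},{"rx":0,"ry":0,"rz":0,"tx":0,"ty":0,"tz":0,"jaw":0},{"rx":0,"ry":0,"rz":0,"tx":0,"ty":0,"tz":0,"jaw":0}]'
python3 snap.py 17;python3 m3.py 17 scene
```

```text
time_s: 19.2
tool_pos: [0.5162, -0.029, 0.0646]
tool_rot: [-180.0, 0.0, -176.8]
force: [-0.7, 0.4, 0.8]
grip_width: 0.0005
19.3 [ 0.5162 -0.0291  0.0646] [-1.7999e+02  4.0000e-02 -1.7680e+02] [-0.1 -0.4  0.2]
tcp in tray mm -65.30705767698076 -72.28870348042355
scene top-edge deg 2.0166245 tx at r=.07,.14: [np.float32(-44.6), np.float32(-47.0)] 126 | all pts deg 1.375864 tx@.14 -44.304447 257
```

View pics/scene17.png

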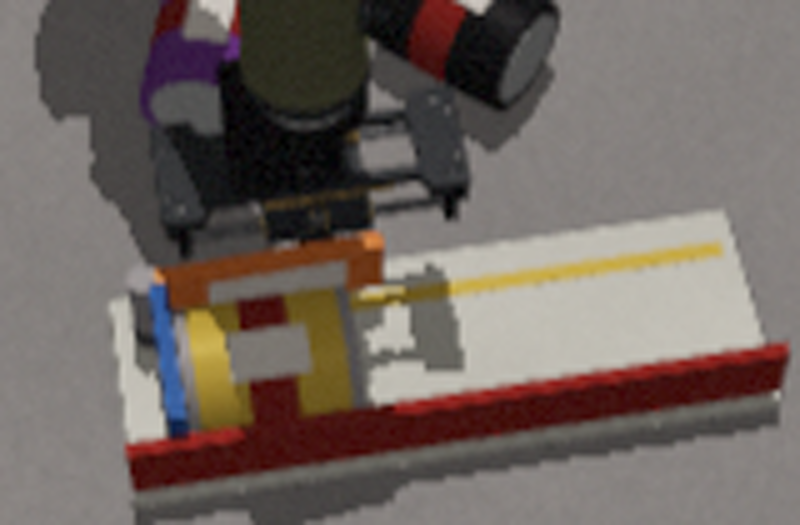

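```bash
python3 -m pendant '[{"rx":0,"ry":0,"rz":0,"tx":-2,"ty":0,"tz":0,"jaw":0},{"rx":0,"ry":0,"rz":0,"tx":-1.5,"ty":0,"tz":0,"jaw":0},{"rx":0,"ry":0,"rz":0,"tx":0,"ty":0,"tz":0,"jaw":0},{"rx":0,"ry":0,"rz":0,"tx":0,"ty":0,"tz":0,"jaw":0},{"rx":0,"ry":0,"rz":0,"tx":0,"ty":0,"tz":0,"jaw":0}]'
python3 snap.py 18;python3 m3.py 18 scene
```

```text
time_s: 19.72
tool_pos: [0.5195, -0.0289, 0.0646]
tool_rot: [-180.0, 0.0, -176.8]
force: [0.3, 0.3, 0.6]
grip_width: 0.0005
19.8167 [ 0.5195 -0.0289  0.0646] [-1.7999e+02  2.0000e-02 -1.7680e+02] [ 0.  -0.  -0.2]
tcp in tray mm -61.93487391059426 -72.311282525423
scene top-edge deg -0.133193 tx at r=.07,.14: [np.float32(-42.5), np.float32(-42.4)] 127 | all pts deg -0.4455922 tx@.14 -40.739975 249
```

```bash
python3 -m pendant '[{"rx":0,"ry":0,"rz":0,"tx":3,"ty":0,"tz":0,"jaw":0},{"rx":0,"ry":0,"rz":0,"tx":10,"ty":0,"tz":0,"jaw":0},{"rx":0,"ry":0,"rz":0,"tx":15,"ty":0,"tz":0,"jaw":0},{"rx":0,"ry":0,"rz":0,"tx":0,"ty":0,"tz":-20,"jaw":0},{"rx":0,"ry":0,"rz":0,"tx":0,"ty":0,"tz":-40,"jaw":0},{"rx":0,"ry":0,"rz":0,"tx":0,"ty":0,"tz":-40,"jaw":0},{"rx":0,"ry":0,"rz":0,"tx":0,"ty":0,"tz":-20,"jaw":0},{"rx":0,"ry":0,"rz":0,"tx":0,"ty":20,"tz":0,"jaw":0},{"rx":0,"ry":0,"rz":0,"tx":0,"ty":35,"tz":0,"jaw":0},{"rx":0,"ry":0,"rz":0,"tx":0,"ty":35,"tz":0,"jaw":0},{"rx":0,"ry":0,"rz":0,"tx":0,"ty":35,"tz":0,"jaw":0},{"rx":0,"ry":0,"rz":0,"tx":0,"ty":35,"tz":0,"jaw":0},{"rx":0,"ry":0,"rz":0,"tx":0,"ty":35,"tz":0,"jaw":0},{"rx":0,"ry":0,"rz":0,"tx":0,"ty":35,"tz":0,"jaw":0},{"rx":0,"ry":0,"rz":0,"tx":0,"ty":35,"tz":0,"jaw":0},{"rx":0,"ry":0,"rz":0,"tx":0,"ty":20,"tz":0,"jaw":0},{"rx":0,"ry":0,"rz":0,"tx":0,"ty":0,"tz":0,"jaw":0}]'
python3 snap.py 19;python3 m3.py 19 top scene; python3 m2.py 19 top scene
```

```text
time_s: 21.23
tool_pos: [0.4727, 0.2598, 0.1847]
tool_rot: [179.8, -0.0, -176.3]
force: [-0.4, -0.3, -0.4]
grip_width: 0.0006
21.3333 [0.4744 0.2545 0.1842] [-1.7996e+02 -5.0000e-02 -1.7665e+02] [-0.1 -0.6 -0.4]
tcp in tray mm -89.91745731511055 213.3260878250776
top top-edge deg -0.09788093 tx at r=.07,.14: [np.float32(-43.9), np.float32(-43.8)] 138 | all pts deg -0.6233888 tx@.14 -44.88455 181
scene top-edge deg -0.43676758 tx at r=.07,.14: [np.float32(-42.9), np.float32(-42.4)] 126 | all pts deg -0.28472075 tx@.14 -40.625866 251
top axis tx,z,slope [ 0.01749855  0.05701544 -0.00237592] label ty [-0.16149314 -0.06970915] all ty [-0.16119424 -0.06044089] 509
  band ty -0.11689056062205656
scene axis tx,z,slope [ 0.01566896  0.05618124 -0.00581964] label ty [-0.15967269 -0.06815554] all ty [-0.16181038 -0.05964631] 426
  band ty -0.11526475164933933
```

View pics/top19.png

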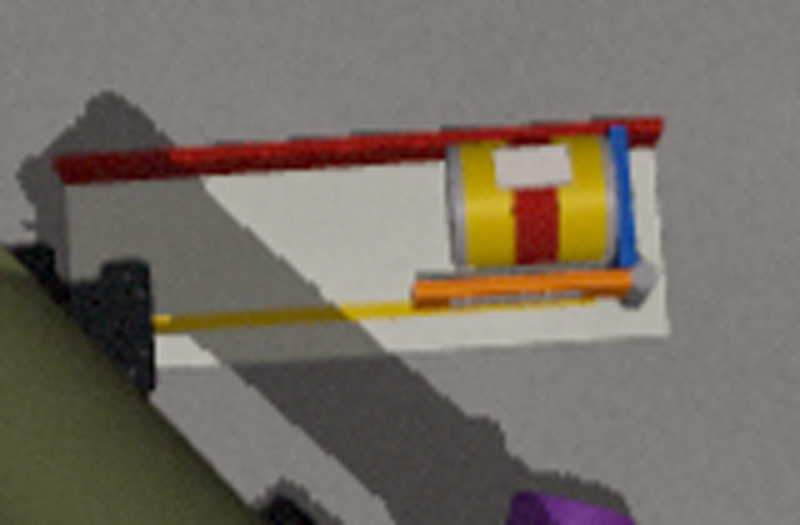

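View pics/scene19.png

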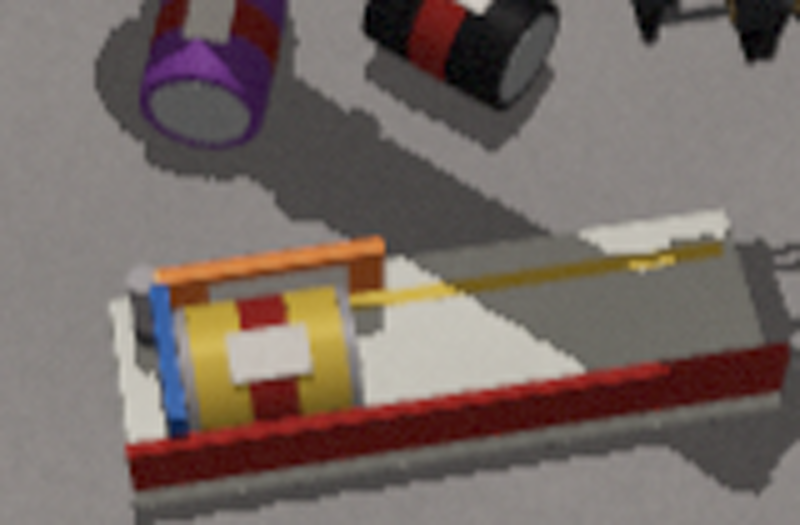

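Run:
```python
from fit import *
yaw=np.radians(3.45);ex=np.array([np.cos(yaw),np.sin(yaw)]);ey=np.array([-ex[1],ex[0]])
for n,org in(("top",[.5768,.049]),("scene",[.577,.045])):
    c=dict(np.load(n+"19.npz"));hsv=cv2.cvtColor(c["img"],cv2.COLOR_RGB2HSV)
    m=((hsv[...,0]>6)&(hsv[...,0]<18)&(hsv[...,1]>130)&(hsv[...,2]>190))
    v,u=np.nonzero(m);w=(onz(c,u,v,.081)[:,:2]-np.array(org))@np.stack([ex,ey],1)
    k=(abs(w[:,0]+.044)<.03)&(w[:,1]>-.18)&(w[:,1]<-.02);w=w[k]
    p,d=line(w);d*=np.sign(d[1]);print(n,len(w),"deg",np.degrees(np.arctan2(-d[0],d[1])),"tx",np.percentile(w[:,0],[2,50,98]),"ty",np.percentile(w[:,1],[1,99]))
    b=np.arange(-.17,-.03,.02);print([ (round(1e3*w[(w[:,1]>=y)&(w[:,1]<y+.02),0].mean(),1)) for y in b])
    # red wall top same method
    m=((hsv[...,0]<6)|(hsv[...,0]>174))&(hsv[...,1]>150)&(hsv[...,2]>140)
    v,u=np.nonzero(m);w=(onz(c,u,v,.062)[:,:2]-np.array(org))@np.stack([ex,ey],1);w=w[(abs(w[:,0]-.065)<.012)&(abs(w[:,1])<.2)]
    p,d=line(w);d*=np.sign(d[1]);print(" wall deg",np.degrees(np.arctan2(-d[0],d[1])))
# bowl / cat tin unmoved: image difference
a=dict(np.load("top0.npz"))["img"].astype(int);b=dict(np.load("top19.npz"))["img"].astype(int)
for nm,(y,x) in dict(bowl=(170,452),cat=(163,188)).items(): print(nm,np.abs(a[y-25:y+25,x-25:x+25]-b[y-25:y+25,x-25:x+25]).mean())
```

```text
top 83 deg -0.3927197 tx [-0.04795926 -0.04480613 -0.04177286] ty [-0.17509622 -0.03424929]
[np.float64(-45.4), np.float64(-44.3), np.float64(-45.7), np.float64(-44.8), np.float64(-44.0), np.float64(-45.5), np.float64(-44.3), np.float64(nan)]
 wall deg 0.074405566
scene 88 deg -0.27061638 tx [-0.04716689 -0.04348226 -0.04007977] ty [-0.17106241 -0.03282277]
[np.float64(-43.4), np.float64(-43.5), np.float64(-43.9), np.float64(-43.5), np.float64(-43.9), np.float64(-43.4), np.float64(-42.9), np.float64(nan)]
 wall deg -0.043963425
bowl 3.9362666666666666
cat 15.2224<stdin>:9: RuntimeWarning: Mean of empty slice.
  ret = ret.dtype.type(ret / rcount)
```

Run:
```python
import numpy as np,cv2
a=dict(np.load("scene0.npz"))["img"];b=dict(np.load("scene19.npz"))["img"]
cv2.imwrite("pics/full19.png",b[:,:,::-1])
for nm,(y,x) in dict(bowl=(258,185),cat=(238,475)).items():print(nm,np.abs(a[y-25:y+25,x-25:x+25].astype(int)-b[y-25:y+25,x-25:x+25]).mean())
```

```text
bowl 3.138133333333333
cat 3.3808
```

View pics/full19.png

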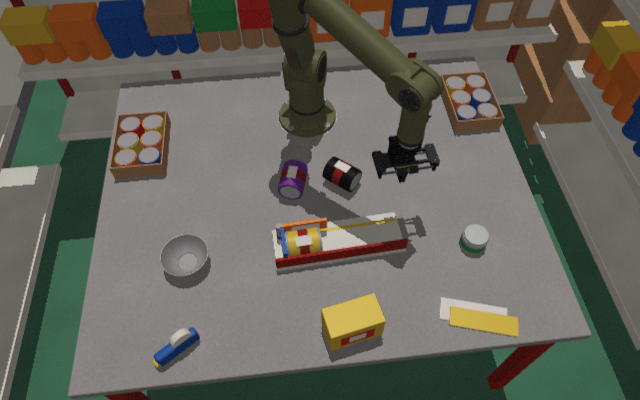

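The full scene shows the tin at home (303,240), the keeper parallel with the wall, and the bowl (185,258) and cat tin (475,238) unmoved. The arm is clear of everything, so I hand in.

```bash
python3 -c "
from cell import env
print(env.get_obs()['time_s']); print(env.sign_off())"
```

```text
21.3333
the job is handed in; nothing more can be done
None
```

The tin lies against both the red wall and the blue stop, and the keeper arm stands beside it, parallel with the wall above the yellow stripe. I handed the job in at 21.3 s with the arm clear of everything. I rolled the tin to the wall between two fingers, pushed it along to the stop, then swung the keeper in with the closed fingers.

**Tin:** the push stalled at the stop with about 13 N, at the position I had predicted. The last pictures put the tin's centre at tray x of 15.7 mm (scene camera) and 17.5 mm (top camera). Its red band was at tray y of −115.3 and −116.9 mm. Home is (17, −115), so that agrees within the roughly 2 mm calibration.

**Keeper:** its angle reads between about −0.1° and −0.6° in both cameras, with the bar's centreline about 43–45 mm from the tray's centreline (the stripe is at 44). The finger position alone suggested about +1°; I trusted the cameras.

**One slip, mended:** on the first retreat a finger still loaded against the tin's end dragged it slightly askew. I pressed it back to both faces, unloaded fully and then withdrew, before touching the keeper.

**Bowl and cat tin:** both are unchanged in the scene view. The top view differed near the cat tin; I took this to be the arm or its shadow but did not check that picture.

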